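# Tip the file out of its tube and rack it on edge

### The arm

A 6-joint arm with a two-finger parallel gripper is mounted at the origin on a cart in front of the work surface, level with it; the furniture and walls round the work are solid. World frame = base frame: x ahead of the robot, y to its left, z up, the work surface at z = 0. Lengths are in m, angles in degrees, forces in N, time in s.
With the tool pointing down it reaches from about 0.3 to 0.75 m from the base axis. Payload 8.5 kg.
Tool frame: the origin (TCP) lies midway between the tips of the shut fingers; the grasp point (between the pads) lies 19 mm behind it (env.hold_point_z is the distance from the TCP to the grasp point, in m); z points along the fingers, y is the line along which they close (so a half turn about z gives the same grasp; the last joint's range is limited). The gripper opens to 85 mm and grips with 20 to 120 N. Pads are 22 mm wide; open, the fingers measure 114 mm over their backs; the gripper's body (76 mm by 85 mm) begins 54 mm behind the grasp point. The pads swing forward as they close: fully open they stand 13 mm farther back than shut.
Start: joints at [-77.653, 21.807, 74.336, -0, 83.858, -12.336], TCP at [0.23, -0.5, 0.209] pointing down, gripper open.
Joint ranges: [-178.18, 178.18], [-50.72, 133.34], [12.68, 142.11], [-81.47, 261.47], [9.98, 163.14], [-165.26, 165.26]. Speed limits (degrees/s): [136.94, 136.94, 180, 180, 180, 180].

### API

Orientations are given as a 3x3 rotation matrix whose columns are the frame's x, y, z axes.
In Python, from rig import observe, get_image, camera_info, env gives the robot as it stands.
- The arm moves only by the tool drive_tool, never from a script. Its arguments are lists of equal length, an entry for each row: "offset": the shift along the tool's x, y, z in units of 40 mm (1.0 is 40 mm), a list of three; "turn": the turn, a rotation vector about the tool's x, y, z in units of 6 degrees (1.0 is 6 degrees), a list of three; "hand": the opening, from 0 (shut) to 1 (fully open). A call has exactly 10 rows; each row shifts and turns the commanded pose from where the row before left it, along the tool's axes as they then stand; what a row does not reach is not made up. A row lasts 1/8 s, in which the tool goes at most 62.5 mm and 10.7 degrees, less where a joint would pass 70% of its speed; a pose out of reach is approached as far as the arm can. A call is refused whole if a number of a shift passes 1 or a number of a turn 1, either way. A call with a gripper value outside its range is refused whole. The fingers move at their own pace and stop on an object; "newtons" is the grip in N (left out, the last holds). Time passes only in rows, so rows that do not move let the fingers close, or fill a call up. It gives the time, the measured TCP pose, the force, the opening and the grip force at its end, in the units of the state.
- observe(): the state, without advancing time (a new reading comes with each control period).
- get_image(name): name is "scene" or "side" or "wrist"; returns the picture (420x560x3 uint8, blue, green, red); there is no depth.
- camera_info(name): a dict with "fx", "fy", "cx", "cy" (pixels), "k1" (the pictures are not rectified: a ray, as slopes to the right and down, at radius r is drawn at 1 + k1 r^2 times it, then the intrinsics apply), "world_to_cam" (4x4, takes a point from world to camera coordinates). Camera axes: x right, y down, z forward; pixel columns grow to the right and rows downward; lengths in m; the calibration is good to about 2 mm. A picture is of the moment at which its call begins: read the wrist's pose just before it. camera_info takes no time and is no camera call; for the wrist camera it gives the pose at the moment of the call.
- env.close_job(): hands the job in; it is judged then, once.
The state is a dict: "time_s": time; "q": joint angles; "qvel": joint speeds; "joint_efforts": joint torques, N m; "position": TCP position; "tool_rot": TCP orientation; "ft_force": force on the tool from outside, world axes, zero at the start; "wrist_torque": the same for the moment, N m; "grip_width": finger opening in m; "gripper_force": force on a finger pad.
Only numpy, scipy, OpenCV 4.12 (cv2) and the standard library are available. Lean on these libraries where they do the work, as an engineer would, in place of code of your own. Each camera call takes 0.05 s, during which the arm holds its last target. There are 200 camera calls.

### The job

Tip the flat plastic tube mouth-down so that the file inside slides part of the way out by its own weight, then lay the tube back down on the bench on its narrow side and let go, with the handle still sticking out. Draw the file out of the tube by its handle and stand it on edge in the empty middle slot of the wooden file block, fully down, blade in the slot and handle out towards the robot like its two neighbours. Leave the tube lying on the bench and do not disturb the two files in the block, the block plane, the chisel or the small offcut.

Things in the scene. Friction and masses are not known exactly. Their poses are not given: they have to be found in the camera images.
- tube: flat white plastic tube, grey collar at each end, 180 mm long (x), 38 high, on its narrow side; 20 wide (y) between the collars; collars 12 long, 30 wide. Open at the -x end (mouth, facing the robot), closed at +x. Bore 14 wide, 30 high, 174 deep, floor 4 above the underside. Origin: centre of underside. 0.16 kg. The file in it starts to slide when tipped 18 to 26 degrees.
- tube_mouth (a point): centre of the tube's open mouth, at (-90, 0, 19) in the tube's frame; axes as the tube's
- file: flat file on its long edge, in the tube (same axes), handle end 10 to 14 mm inside the mouth. 160 long (x). Black handle at -x: 62 long (x -80 to -18), 12 thick (y), 26 high. Steel blade: 98 long (x -18 to 80), 7 thick, 24 high. Undersides level. Origin: mid-length, on the underside. 0.11 kg, centre of mass near x = 17.
- handle_end (a point): middle of the end face of the file's handle, at (-80, 0, 13) in the file's frame
- handle_mid (a point): middle of the file's handle, at (-49, 0, 13) in the file's frame
- file_block: wooden block fixed to the bench: base 104 (x) by 150 (y), 12 high; ribs on it, x -48 to 48, up to z = 32. Three slots along x between the ribs, open at both ends and top, at y = -45, 0, 45 mm, 10 wide, floor at z = 12, top edges eased 4 mm. Outer two hold files like the one in the tube, middle one is empty. Origin: centre of underside; -x faces the robot.
- empty_slot (a point): middle of the floor of the empty slot, at (0, 0, 12) in the block's frame, axes as the block's
- rack_file_a: file like the one in the tube, standing on edge in the block's slot at y = +45, blade in the slot and handle out on the -x side (its origin 33 before the middle of the slot); frame as the file's. To be left alone
- rack_file_b: the same in the slot at y = -45. To be left alone
- block_plane: grey metal block plane, 50 x 160 x 52 high, long in its y; a bystander. Origin: centre of the underside
- chisel: chisel with a yellow wooden handle, 29 x 263 x 29, long in its y, handle towards +y; a bystander. Origin: centre of the underside
- offcut: small dark wooden offcut, 50 x 75 x 18 high; a bystander. Origin: centre of the underside
Not all that is in view belongs to the job. There is more than one size of the tube; the one meant has the size given above.

How it is judged (in metres and radians):
On the way, in this order (a step that is already met when the one before it is completed fails the run):
1. the tube is tipped at least 15 degrees mouth-down and the file has slid until its handle sticks out at least 30 mm, but is not out of the tube (angle between tube's own x axis and vertical below 1.31 rad and x of handle_end in the frame of tube between -0.24 and -0.12 m), for 0.1 s.
2. the tube lies on its narrow side on the bench, let go and still, with the handle sticking out at least 25 mm and the blade still in it (height (world z) of tube below 0.006 m and angle between tube's own z axis and vertical below 0.15 rad and linear speed of tube below 0.03 m/s and contact force between the fingers and tube below 0.2 N and x of handle_end in the frame of tube between -0.24 and -0.115 m), for 0.2 s.
3. the file is drawn out of the tube, held in the gripper and still on edge (within 35 degrees), the tube staying down on the bench (distance between handle_end and tube_mouth above 0.162 m and contact force between the fingers and file above 0.5 N and angle between file's own z axis and vertical below 0.61 rad and height (world z) of tube below 0.03 m), for 0.1 s.
At the end, for the whole second after the job is handed in: File on edge in the middle slot: on its floor (within 4 mm), within 6 mm of its centre line, upright within 14 and in line within 7 degrees, handle out on the -x side, at most 30 mm of blade before the ribs; tube lying level on the bench within 11 degrees; all at rest (y of file in the frame of empty_slot between -0.006 and 0.006 m and z of file in the frame of empty_slot between -0.003 and 0.004 m and x of file in the frame of empty_slot between -0.06 and -0.02 m and x of handle_end in the frame of empty_slot below -0.09 m and angle between the x axis of file and the x axis of file_block, either way round below 0.12 rad and angle between file's own z axis and vertical below 0.25 rad and linear speed of each of file, tube below 0.02 m/s and height (world z) of tube below 0.03 m and angle between tube's own x axis and vertical between 1.37 and 1.77 rad); the robot touches nothing.
It fails at once if a file already in the block is shifted by more than 15 mm (distance of any of rack_file_a, rack_file_b from where it was at the start of the episode above 0.015 m).
It fails at once if the block plane, the chisel or the offcut is shifted by more than 20 mm (distance of any of block_plane, chisel, offcut from where it was at the start of the episode above 0.02 m).
It also fails if it takes over 58 s, if anything falls off the work surface, if the arm or the gripper's body presses on something with over 40 N, if the wrist force passes 120 N, or if a joint passes its speed limit or range.

## Working session

There is one attempt and no reset: what is moved stays moved. The work goes in short steps, Python scripts to look and compute and a tool call to move; the robot and the scene stay as the last step left them, time stands still between calls to the robot, and variables do not carry over. Pictures are saved under pics/ and viewed, at most 10 in all, crops included, and the job is handed in when it is done.

Besides the shell and the picture viewer there is one more tool, called after "Emit:" in YAML: its name, and indented under it one key for each argument. drive_tool: Moves the arm, as the interface text tells. Its arguments: {"type":"object","properties":{"offset":{"type":"array"},"turn":{"type":"array"},"hand":{"type":"array"},"newtons":{"type":"number"}},"required":["offset","turn","hand"]}

```bash
mkdir -p pics; ls; python3 - <<'E'
from rig import observe,get_image,camera_info,env
import cv2,json
for n in("scene","side"):
    cv2.imwrite(f"pics/{n}0.png",get_image(n)); c=camera_info(n); print(n,c)
print(observe(),env.hold_point_z)
E
```

```text
pics
scene {'fx': 460.5003193071825, 'fy': 460.5003193071825, 'cx': 275.5841171557462, 'cy': 206.02438619820234, 'k1': -0.09188999474440063, 'world_to_cam': array([[-0.78873538, -0.61461279, -0.01214995,  0.33249602],
       [-0.41253142,  0.54384992, -0.73078388,  0.27590373],
       [ 0.45575687, -0.57138286, -0.68250076,  0.86853616],
       [ 0.        ,  0.        ,  0.        ,  1.        ]])}
side {'fx': 429.71194518140885, 'fy': 429.71194518140885, 'cx': 278.70161319946646, 'cy': 211.42881916474838, 'k1': 0.009855672306963315, 'world_to_cam': array([[-0.91502713, -0.4033703 ,  0.0042141 ,  0.41505614],
       [-0.21218467,  0.47239399, -0.85546571,  0.14709689],
       [ 0.34307874, -0.7836685 , -0.51784231,  0.87594729],
       [ 0.        ,  0.        ,  0.        ,  1.        ]])}
{'time_s': 0.1, 'q': array([-7.76533569e+01,  2.18380613e+01,  7.43818673e+01,  6.53396010e-04,
        8.38566583e+01, -1.23367350e+01]), 'qvel': array([-0.01872904, -0.04315734, -0.00785626, -0.02421752,  0.05053971,
        0.04503513]), 'joint_efforts': array([ 3.03298795e-03, -4.49221623e+01, -2.31655455e+01, -1.98229800e-04,
        3.63080188e-03, -4.30269222e-05]), 'position': array([ 0.22960867, -0.49944914,  0.20825623]), 'tool_rot': array([[ 9.08629919e-01,  4.17602196e-01, -2.74743115e-04],
       [ 4.17602181e-01, -9.08629026e-01,  1.30820208e-03],
       [ 2.96668492e-04, -1.30340487e-03, -9.99999107e-01]]), 'ft_force': array([ 0.55751933, -0.71248931,  0.78621507]), 'wrist_torque': array([-0.04367248, -0.00537484, -0.03086541]), 'gripper_force': 0.0, 'grip_width': 0.08536397677185073} 0.0187
```

View pics/scene0.png

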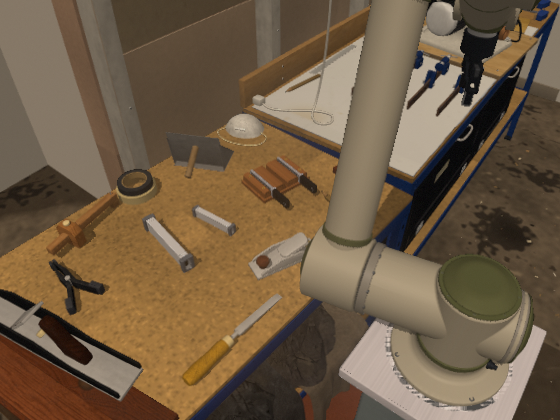

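View pics/side0.png

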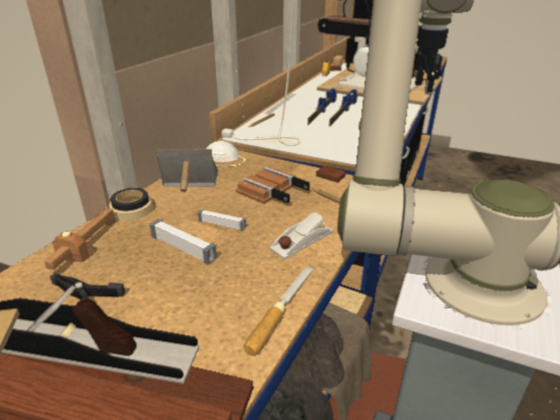

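The scene picture shows two white tubes, a long one around (168,242) and a short one around (214,220). The file block is at (280,182), the plane at (282,256), the chisel at (230,345), and the offcut is behind the arm, at (332,172) in the side view. I'll enlarge both views.

```bash
python3 - <<'E'
import cv2,numpy as np
a=cv2.imread("pics/scene0.png")[150:280,130:330]; b=cv2.imread("pics/side0.png")[155:275,140:340]
f=lambda i:cv2.resize(i,None,fx=4,fy=4,interpolation=cv2.INTER_CUBIC)
cv2.imwrite("pics/a1.png",f(a)); cv2.imwrite("pics/b1.png",f(b))
E
cat > h.py <<'E'
import numpy as np,cv2
from scipy.spatial.transform import Rotation as R
from rig import observe,get_image,camera_info,env
def ray(n,u,v,ci=None):
    c=ci or camera_info(n); xd=np.array([(u-c["cx"])/c["fx"],(v-c["cy"])/c["fy"]]); x=xd.copy()
    for _ in range(20): x=xd/(1+c["k1"]*(x@x))
    M=np.array(c["world_to_cam"]); Rm=M[:3,:3]
    return -Rm.T@M[:3,3], Rm.T@np.r_[x,1]
def onz(n,u,v,z,ci=None):
    o,d=ray(n,u,v,ci); return o+d*(z-o[2])/d[2]
def proj(n,P,ci=None):
    c=ci or camera_info(n); M=np.array(c["world_to_cam"]); p=np.atleast_2d(P)@M[:3,:3].T+M[:3,3]
    x=p[:,:2]/p[:,2:]; x=x*(1+c["k1"]*(x**2).sum(1,keepdims=True))
    return x*[c["fx"],c["fy"]]+[c["cx"],c["cy"]]
E
```

```text
(no output)
```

View pics/a1.png

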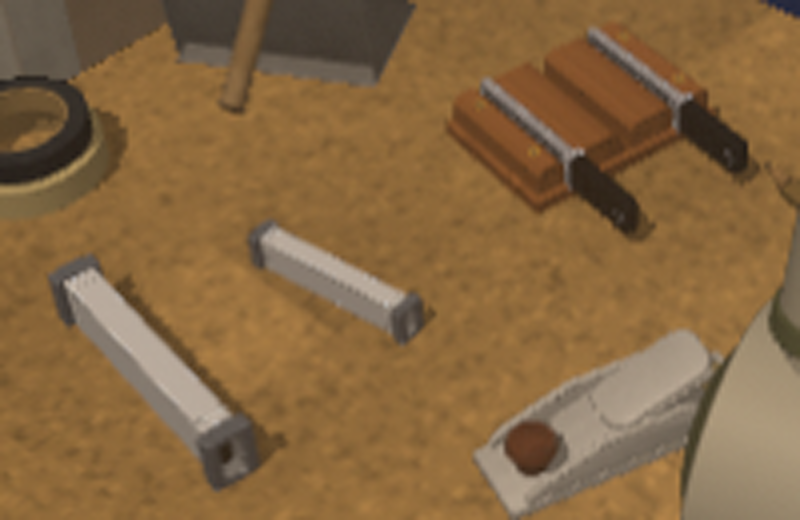

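View pics/b1.png

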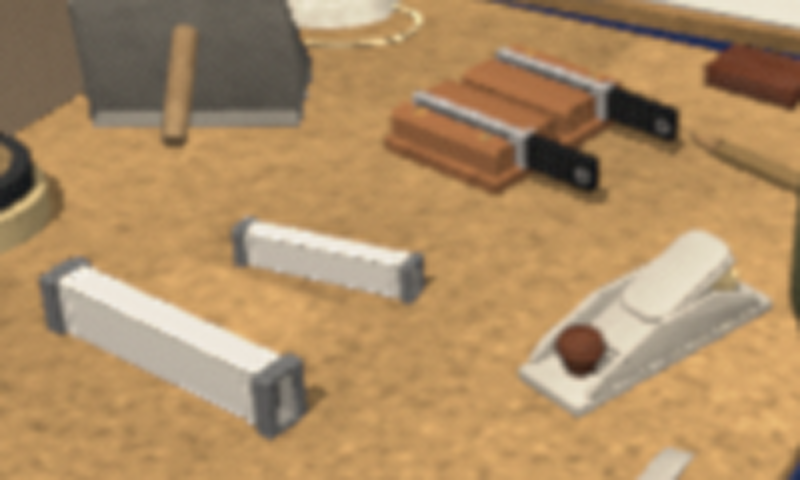

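```bash
cat > fit.py <<'E'
from h import *
from scipy.optimize import least_squares
def fit(obs,x0,z=0.):
    # obs: list (cam, u,v, model xyz mm)
    def T(p,m): c,s=np.cos(p[2]),np.sin(p[2]); m=np.array(m)/1000; return np.array([p[0]+c*m[0]-s*m[1],p[1]+s*m[0]+c*m[1],z+m[2]])
    f=lambda p:np.concatenate([proj(n,T(p,m))[0]-(u,v) for n,u,v,m in obs])
    r=least_squares(f,x0,loss="soft_l1"); return r.x,f(r.x).reshape(-1,2)
E
python3 - <<'E'
from fit import *
A=lambda u,v:("scene",u/4+130,v/4+150); B=lambda u,v:("side",u/4+140,v/4+155)
print(onz("scene",168,242,.02),onz("side",183,242,.02),onz("scene",280,182,.03))
m=[(-90,15,38),(-90,-15,38),(-90,15,0),(-90,-15,0),(90,15,38),(90,-15,38)]
sc=[(204,450),(258,428),(212,488),(262,462),(52,270),(95,257)]
si=[(258,385),(302,356),(268,437),(306,408),(42,273),(88,260)]
o=[A(*p)+(q,) for p,q in zip(sc,m)]+[B(*p)+(q,) for p,q in zip(si,m)]
g=onz("scene",168,242,.02)
for y in(0,-1.):
  x,r=fit(o,[g[0],g[1],y]);print(x,np.degrees(x[2]));print(r.round(1).tolist())
m=[(47,45,36),(-51,45,36),(-113,45,38),(47,-45,36),(-51,-45,36),(-113,-45,38)]
sc=[(487,82),(575,155),(635,190),(592,32),(685,100),(745,140)]
si=[(415,97),(523,133),(597,155),(500,52),(605,90),(677,105)]
o=[A(*p)+(q,) for p,q in zip(sc,m)]+[B(*p)+(q,) for p,q in zip(si,m)]
o+=[A(540,212)+((-52,75,0),),A(447,130)+((52,75,0),),B(497,190)+((-52,75,0),),B(386,145)+((52,75,0),)]
g=onz("scene",280,182,.03)
x,r=fit(o,[g[0],g[1],-.0]);print(x,np.degrees(x[2]));print(r.round(1).tolist())
# plane, offcut, small tube, chisel rough
print("small",onz("scene",130+260/4,150+230/4,.03),onz("scene",130+410/4,150+300/4,.03))
print("plane",[onz("side",140+u/4,155+v/4,z).round(3) for u,v,z in[(520,375,0),(580,412,0),(770,300,0),(700,232,.05)]])
print("chisel",onz("side",255,345,.015),onz("side",310,268,.0),"offcut",onz("side",332,172,.018))
E
```

```text
[0.6230604  0.14474751 0.02      ] [0.62204319 0.14906348 0.02      ] [ 0.54029389 -0.17157807  0.03      ]
[ 0.62680836  0.14210076 -0.22876368] -13.107193288105352
[[-0.3, -0.6], [-1.9, -1.8], [0.4, 1.0], [-0.6, 0.9], [-0.5, -0.5], [-0.1, -2.8], [1.6, -0.3], [0.6, 0.3], [0.5, 1.0], [0.8, 1.5], [0.1, -0.3], [-1.2, -2.5]]
[ 0.62680836  0.14210076 -0.22876364] -13.107191214081608
[[-0.3, -0.6], [-1.9, -1.8], [0.4, 1.0], [-0.6, 0.9], [-0.5, -0.5], [-0.1, -2.8], [1.6, -0.3], [0.6, 0.3], [0.5, 1.0], [0.8, 1.5], [0.1, -0.3], [-1.2, -2.5]]
[ 0.57377774 -0.19454399 -0.25682928] -14.71523387883988
[[-0.7, -1.7], [-0.4, -1.1], [-0.2, 2.5], [-0.1, -1.9], [-0.6, -1.2], [0.0, 0.3], [0.6, -1.6], [0.7, -0.2], [0.7, 0.7], [0.0, -1.1], [0.4, -1.2], [0.6, 0.8], [-0.6, 0.3], [-0.2, 0.1], [0.4, 1.7], [-0.3, 1.2]]
small [0.64751565 0.03081238 0.03      ] [0.53385593 0.01985662 0.03      ]
plane [array([0.445, 0.068, 0.   ]), array([0.401, 0.086, 0.   ]), array([ 0.339, -0.064,  0.   ]), array([ 0.379, -0.043,  0.05 ])]
chisel [0.34569288 0.3430176  0.015     ] [0.33831702 0.09601024 0.        ] offcut [ 0.42814635 -0.33414629  0.018     ]
```

```bash
cat >> h.py <<'E'
def down(yaw,pitch=0):
    "tool x along yaw (deg), z down; pitch>0 turns tool x upward (mouth of -x end down)"
    c,s=np.cos(np.radians(yaw)),np.sin(np.radians(yaw))
    M=np.array([[c,s,0],[s,-c,0],[0,0,-1.]])
    return M@R.from_rotvec([0,np.radians(pitch),0]).as_matrix()
def plan(p1,R1,n=10,p0=None,R0=None):
    if p0 is None: o=observe(); p0,R0=o["position"],o["tool_rot"]
    Rr=R.from_matrix(R0.T@R1).as_rotvec()
    t=R0.T@(np.array(p1)-p0); Rk=lambda k:R.from_rotvec(Rr*k/n).as_matrix()
    v=np.linalg.solve(sum(Rk(k) for k in range(n)),t)
    print("rows",n,"offset",(v/.04).round(3).tolist(),"turn",(np.degrees(Rr)/n/6).round(3).tolist())
E
python3 - <<'E'
from h import *
print((down(0,20)@[1,0,0]))
plan([.56,.15,.23],down(-13.1),17)
E
```

```text
[0.93969262 0.         0.34202014]
rows 17 offset [0.608, -0.906, -0.031] turn [-0.001, 0.0, 0.37]
```

Emit:
drive_tool:
  offset:
    - [0.61,-0.91,-0.03]
    - [0.61,-0.91,-0.03]
    - [0.61,-0.91,-0.03]
    - [0.61,-0.91,-0.03]
    - [0.61,-0.91,-0.03]
    - [0.61,-0.91,-0.03]
    - [0.61,-0.91,-0.03]
    - [0.61,-0.91,-0.03]
    - [0.61,-0.91,-0.03]
    - [0.61,-0.91,-0.03]
  turn:
    - [0,0,0.37]
    - [0,0,0.37]
    - [0,0,0.37]
    - [0,0,0.37]
    - [0,0,0.37]
    - [0,0,0.37]
    - [0,0,0.37]
    - [0,0,0.37]
    - [0,0,0.37]
    - [0,0,0.37]
  hand: [0.8,0.8,0.8,0.8,0.8,0.8,0.8,0.8,0.8,0.8]

```text
time_s: 1.35
position: [0.3728, -0.0869, 0.2208]
tool_rot: [[0.999, 0.042, -0.0], [0.042, -0.999, 0.0], [-0.0, -0.0, -1.0]]
ft_force: [0.1, -0.8, -0.4]
grip_width: 0.0683
gripper_force: 0.0
```

Emit:
drive_tool:
  offset:
    - [0.61,-0.91,-0.03]
    - [0.61,-0.91,-0.03]
    - [0.61,-0.91,-0.03]
    - [0.61,-0.91,-0.03]
    - [0.61,-0.91,-0.03]
    - [0.61,-0.91,-0.03]
    - [0.61,-0.91,-0.03]
    - [0,0,0]
    - [0,0,0]
    - [0,0,0]
  turn:
    - [0,0,0.37]
    - [0,0,0.37]
    - [0,0,0.37]
    - [0,0,0.37]
    - [0,0,0.37]
    - [0,0,0.37]
    - [0,0,0.37]
    - [0,0,0]
    - [0,0,0]
    - [0,0,0]
  hand: [0.8,0.8,0.8,0.8,0.8,0.8,0.8,0.8,0.8,0.8]

```text
time_s: 2.6
position: [0.5603, 0.152, 0.2294]
tool_rot: [[0.974, -0.227, -0.0], [-0.227, -0.974, -0.0], [-0.0, 0.0, -1.0]]
ft_force: [0.1, -0.2, -0.4]
grip_width: 0.0686
gripper_force: 0.0
```

```bash
python3 - <<'E'
from h import *
import pickle
o=observe();ci=camera_info("wrist");im=get_image("wrist");pickle.dump(ci,open("w1.pkl","wb"))
print(o["time_s"],o["position"],o["q"].round(1));cv2.imwrite("pics/w1.png",cv2.resize(im,(800,600),interpolation=cv2.INTER_CUBIC))
E
```

```text
2.6 [0.56034174 0.15195749 0.2294413 ] [  3.5  24.2  67.   -0.   88.8 106.6]
```

View pics/w1.png

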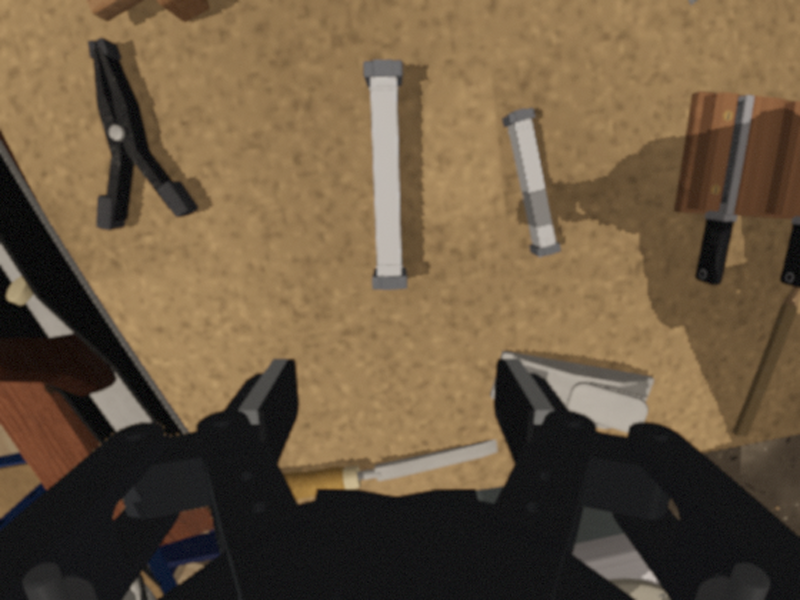

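Seen from above: the 180 mm tube has its far collar at (366..403,62) and its mouth collar at (374..406,286). The small tube is to its right, the block is at (745,155), and the chisel tip is at (495,445).

```bash
python3 - <<'E'
from h import *
import pickle
ci=pickle.load(open("w1.pkl","rb")); k=560/800
P=lambda u,v,z:onz("wrist",u*k,v*k,z,ci)[:2]
f=[P(366,63,.038),P(403,62,.038)];m=[P(374,286,.038),P(407,285,.038)]
F=(f[0]+f[1])/2;M=(m[0]+m[1])/2;d=F-M
print("len",np.hypot(*d),"yaw",np.degrees(np.arctan2(d[1],d[0])),"c",(F+M)/2,"w",np.hypot(*(f[0]-f[1])),np.hypot(*(m[0]-m[1])))
# body edges
e=[P(371,90,.038),P(398,90,.038),P(376,255,.038),P(401,255,.038)]
a,b=(e[0]+e[1])/2,(e[2]+e[3])/2; print("body",a,b,np.degrees(np.arctan2(*(a-b)[::-1])))
print("chisel",P(495,445,.005),P(350,478,.02),"plane",[P(*q) for q in[(505,352,.01),(650,375,.04)]])
print("block slot/file a", P(749,96,.036),P(727,216,.036),P(709,282,.038))
E
```

```text
len 0.1743460688417527 yaw -11.739057913237493 c [0.62816759 0.142248  ] w 0.02809469011977911 0.028093861570226406
body [0.69428281 0.12907694] [0.56870042 0.15559715] -11.924391332626339
chisel [0.34314432 0.09495988] [0.34915903 0.24889264] plane [array([0.44721984, 0.06950096]), array([ 0.40665909, -0.05402502])]
block slot/file a [ 0.63150343 -0.16028588] [ 0.53727533 -0.13487767] [ 0.48275914 -0.114555  ]
```

```bash
python3 - <<'E'
from h import *
plan([.628,.142,.010],down(-12.2),7)
E
```

```text
rows 7 offset [0.243, -0.018, 0.784] turn [0.0, -0.0, -0.021]
```

Emit:
drive_tool:
  offset:
    - [0.34,-0.02,0.6]
    - [0.34,-0.02,0.85]
    - [0.34,-0.02,0.85]
    - [0.34,-0.02,0.85]
    - [0.34,-0.02,0.85]
    - [0,-0.02,0.85]
    - [0,0,0.64]
    - [0,0,0]
    - [0,0,0]
    - [0,0,0]
  turn:
    - [0,0,-0.02]
    - [0,0,-0.02]
    - [0,0,-0.02]
    - [0,0,-0.02]
    - [0,0,-0.02]
    - [0,0,-0.02]
    - [0,0,-0.02]
    - [0,0,0]
    - [0,0,0]
    - [0,0,0]
  hand: [0.8,0.8,0.8,0.8,0.8,0.8,0.8,0.8,0.4,0]
  newtons: 50

```text
time_s: 3.9
position: [0.6289, 0.1422, 0.0112]
tool_rot: [[0.977, -0.212, 0.003], [-0.212, -0.977, 0.0], [0.002, -0.001, -1.0]]
ft_force: [0.2, 0.5, 0.1]
grip_width: 0.0325
gripper_force: 0.0
```

Emit:
drive_tool:
  offset:
    - [0,0,0]
    - [0,0,0]
    - [0,0,0]
    - [0,0,-0.2]
    - [0,0,-0.3]
    - [0,0,-0.5]
    - [0,0,0]
    - [0,0,0]
    - [0,0,0]
    - [0,0,0]
  turn:
    - [0,0,0]
    - [0,0,0]
    - [0,0,0]
    - [0,0,0]
    - [0,0,0]
    - [0,0,0]
    - [0,0,0]
    - [0,0,0]
    - [0,0,0]
    - [0,0,0]
  hand: [0,0,0,0,0,0,0,0,0,0]
  newtons: 50

```text
time_s: 5.15
position: [0.6279, 0.1422, 0.049]
tool_rot: [[0.977, -0.212, -0.001], [-0.212, -0.977, -0.0], [-0.001, 0.0, -1.0]]
ft_force: [0.0, 0.3, -3.0]
grip_width: 0.0179
gripper_force: 48.9
```

```bash
python3 - <<'E'
from h import *
plan([.628,.142,.083],down(-12.2,32),8)
E
```

```text
rows 8 offset [0.026, 0.001, -0.104] turn [0.0, 0.668, -0.0]
```

Emit:
drive_tool:
  offset:
    - [0.03,0,-0.3]
    - [0.03,0,-0.3]
    - [0.03,0,-0.23]
    - [0.03,0,0]
    - [0.03,0,0]
    - [0.03,0,0]
    - [0.03,0,0]
    - [0,0,0]
    - [0,0,0]
    - [0,0,0]
  turn:
    - [0,0.6,0]
    - [0,0.75,0]
    - [0,0.75,0]
    - [0,0.75,0]
    - [0,0.75,0]
    - [0,0.75,0]
    - [0,0.6,0]
    - [0,0.38,0]
    - [0,0,0]
    - [0,0,0]
  hand: [0,0,0,0,0,0,0,0,0,0]

```text
time_s: 6.4
position: [0.6344, 0.1409, 0.0847]
tool_rot: [[0.829, -0.212, 0.517], [-0.18, -0.977, -0.112], [0.529, -0.0, -0.848]]
ft_force: [0.6, 0.1, -1.4]
grip_width: 0.0178
gripper_force: 49.1
```

```bash
python3 - <<'E'
from h import *
o=observe();print(o["position"],np.degrees(np.arcsin(o["tool_rot"][2,0])),o["ft_force"].round(1))
a=get_image("scene")[130:270,100:300];b=get_image("side")[130:270,100:300]
cv2.imwrite("pics/t1.png",cv2.resize(np.hstack([a,b]),None,fx=2,fy=2,interpolation=cv2.INTER_CUBIC))
E
```

```text
[0.63442409 0.14091597 0.08473386] 31.96581841997255 [ 0.6  0.1 -1.4]
```

View pics/t1.png

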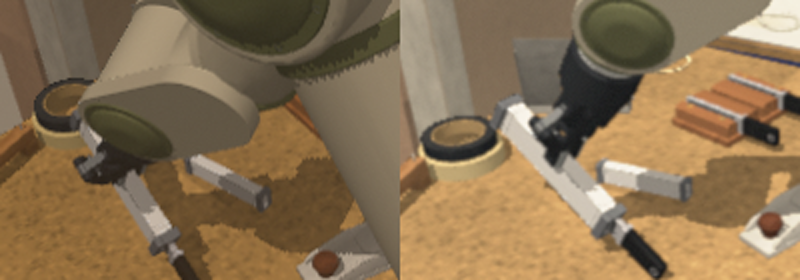

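The handle now sticks out about 65 mm and rests on the bench: the black handle is at (640,250) in the right half, with a little of the blade visible. Next I level the tube about its mouth.

```bash
python3 - <<'E'
from h import *
plan([.643,.139,.036],down(-12.2,0),7)
plan([.643,.139,.0115],down(-12.2,0),3,np.array([.643,.139,.036]),down(-12.2))
E
```

```text
rows 7 offset [-0.025, 0.0, 0.177] turn [-0.0, -0.762, -0.001]
rows 3 offset [0.0, 0.0, 0.204] turn [0.0, 0.0, 0.0]
```

Emit:
drive_tool:
  offset:
    - [-0.03,0,0.18]
    - [-0.03,0,0.18]
    - [-0.03,0,0.18]
    - [-0.03,0,0.18]
    - [-0.03,0,0.18]
    - [-0.03,0,0.18]
    - [-0.02,0,0.16]
    - [0,0,0]
    - [0,0,0]
    - [0,0,0]
  turn:
    - [0,-0.76,0]
    - [0,-0.76,0]
    - [0,-0.76,0]
    - [0,-0.76,0]
    - [0,-0.76,0]
    - [0,-0.76,0]
    - [0,-0.77,0]
    - [0,0,0]
    - [0,0,0]
    - [0,0,0]
  hand: [0,0,0,0,0,0,0,0,0,0]

```text
time_s: 7.75
position: [0.6418, 0.1395, 0.036]
tool_rot: [[0.977, -0.211, 0.001], [-0.211, -0.977, -0.0], [0.001, -0.0, -1.0]]
ft_force: [-1.1, 0.1, -3.5]
grip_width: 0.0179
gripper_force: 49.0
```

```bash
python3 - <<'E'
from h import *
o=observe();print(o["position"],o["tool_rot"][2],o["ft_force"].round(1))
plan([.6435,.139,.0112],down(-12.2,0),5)
E
```

```text
[0.64176638 0.1395195  0.03597819] [ 1.15650298e-03 -1.49959420e-04 -9.99999320e-01] [-1.1  0.1 -3.5]
rows 5 offset [0.009, 0.001, 0.124] turn [-0.0, -0.002, 0.0]
```

Lower to the bench, release and rise, then back off in x so the wrist camera sees the handle.

Emit:
drive_tool:
  offset:
    - [0,0,0.16]
    - [0,0,0.16]
    - [0,0,0.15]
    - [0,0,0.1]
    - [0,0,0.05]
    - [0,0,0]
    - [0,0,0]
    - [0,0,0]
    - [0,0,0]
    - [0,0,0]
  turn:
    - [0,0,0]
    - [0,0,0]
    - [0,0,0]
    - [0,0,0]
    - [0,0,0]
    - [0,0,0]
    - [0,0,0]
    - [0,0,0]
    - [0,0,0]
    - [0,0,0]
  hand: [0,0,0,0,0,0,0.7,0.7,0.7,0.7]

```text
time_s: 9.0
position: [0.6421, 0.1392, 0.0107]
tool_rot: [[0.977, -0.212, 0.0], [-0.212, -0.977, 0.0], [0.0, -0.0, -1.0]]
ft_force: [0.0, -0.4, 0.4]
grip_width: 0.06
gripper_force: 0.0
```

Emit:
drive_tool:
  offset:
    - [0,0,0]
    - [0,0,0]
    - [0,0,-0.5]
    - [0,0,-0.8]
    - [0,0,-1]
    - [-0.5,0,-1]
    - [-1,0,-1]
    - [-1,0,-0.3]
    - [-1,0,0]
    - [0,0,0]
  turn:
    - [0,0,0]
    - [0,0,0]
    - [0,0,0]
    - [0,0,0]
    - [0,0,0]
    - [0,0,0]
    - [0,0,0]
    - [0,0,0]
    - [0,0,0]
    - [0,0,0]
  hand: [0.7,0.7,0.7,0.7,0.7,0.7,0.7,0.7,0.7,0.7]

```text
time_s: 10.25
position: [0.5032, 0.1695, 0.1955]
tool_rot: [[0.978, -0.21, 0.0], [-0.21, -0.978, 0.0], [0.0, -0.0, -1.0]]
ft_force: [0.6, -0.6, 0.3]
grip_width: 0.0597
gripper_force: 0.0
```

Emit:
drive_tool:
  offset:
    - [-1,0,0]
    - [-1,0,0]
    - [-0.5,0,0]
    - [0,0,0]
    - [0,0,0]
    - [0,0,0]
    - [0,0,0]
    - [0,0,0]
    - [0,0,0]
    - [0,0,0]
  turn:
    - [0,0,0]
    - [0,0,0]
    - [0,0,0]
    - [0,0,0]
    - [0,0,0]
    - [0,0,0]
    - [0,0,0]
    - [0,0,0]
    - [0,0,0]
    - [0,0,0]
  hand: [0.6,0.6,0.6,0.6,0.6,0.6,0.6,0.6,0.6,0.6]

```text
time_s: 11.5
position: [0.4074, 0.1901, 0.1947]
tool_rot: [[0.977, -0.212, -0.0], [-0.212, -0.977, 0.0], [-0.0, -0.0, -1.0]]
ft_force: [0.3, -0.5, -0.4]
grip_width: 0.0514
gripper_force: 0.0
```

```bash
python3 - <<'E'
from h import *
import pickle
o=observe();ci=camera_info("wrist");im=get_image("wrist");pickle.dump(ci,open("w2.pkl","wb"))
print(o["time_s"],o["position"],o["q"].round(1));cv2.imwrite("pics/w2.png",cv2.resize(im,(800,600),interpolation=cv2.INTER_CUBIC))
E
```

```text
11.5 [0.40743144 0.19005976 0.1947117 ] [  9.9  12.4  90.7   0.   76.9 112.1]
```

View pics/w2.png

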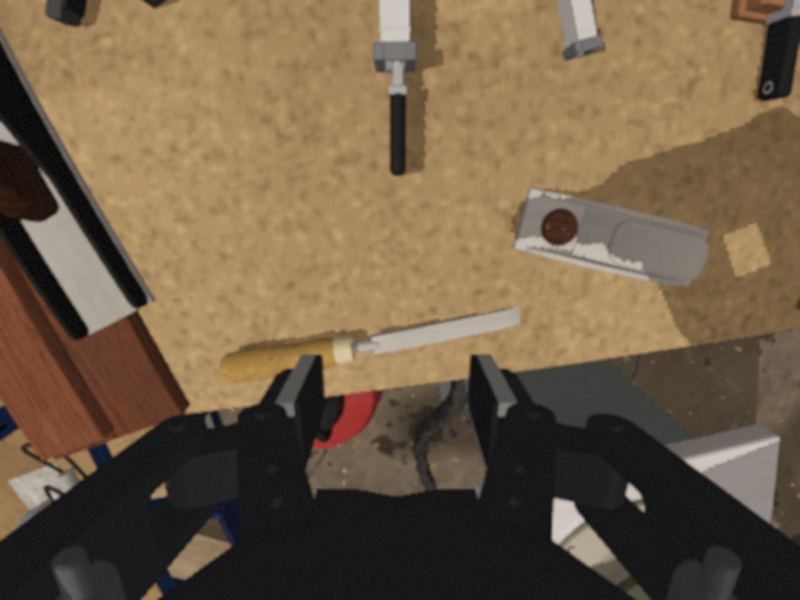

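The tube's mouth collar is at (395,68), some bare blade shows at rows 63–90, and the black handle runs from (398,92) to (398,174).

```bash
python3 - <<'E'
from h import *
import pickle
ci=pickle.load(open("w2.pkl","rb")); k=560/800
P=lambda u,v,z:onz("wrist",u*k,v*k,z,ci)[:2]
a,b=P(398,93,.030),P(398.5,172,.030); d=a-b
print(a,b,np.hypot(*d),np.degrees(np.arctan2(*d[::-1])))
print("w",np.hypot(*(P(390,150,.03)-P(406,150,.03))),"mouth",P(374,67,.038),P(415,67,.038))
m=b+d/np.hypot(*d)*.031; print("mid",m)
print("chisel",[P(u,v,.005) for u,v in[(520,310),(375,352)]],P(345,350,.03),P(222,370,.03))
plan([m[0],m[1],.006],down(-12.2),10)
E
```

```text
[0.53263217 0.16074933] [0.4790522  0.17189136] 0.054726209265283474 -11.747321783019718
w 0.011679164039672695 mouth [0.55122426 0.17364434] [0.54527376 0.14614034]
mid [0.5094029  0.16557989]
chisel [array([0.34533089, 0.09288507]), array([0.33401724, 0.22409363])] [0.35075045 0.24439063] [0.35471984 0.35072433]
rows 10 offset [0.262, 0.006, 0.472] turn [-0.0, -0.0, -0.0]
```

Emit:
drive_tool:
  offset:
    - [0.65,0.01,0.2]
    - [0.65,0.02,0.6]
    - [0.65,0.02,0.8]
    - [0.67,0.01,0.8]
    - [0,0,0.8]
    - [0,0,0.8]
    - [0,0,0.5]
    - [0,0,0.22]
    - [0,0,0]
    - [0,0,0]
  turn:
    - [0,0,0]
    - [0,0,0]
    - [0,0,0]
    - [0,0,0]
    - [0,0,0]
    - [0,0,0]
    - [0,0,0]
    - [0,0,0]
    - [0,0,0]
    - [0,0,0]
  hand: [0.6,0.6,0.6,0.6,0.6,0.6,0.6,0.6,0.6,0.3]
  newtons: 40

```text
time_s: 12.8
position: [0.5099, 0.1656, 0.0068]
tool_rot: [[0.977, -0.212, 0.002], [-0.212, -0.977, 0.0], [0.002, -0.001, -1.0]]
ft_force: [-0.4, -0.5, -0.2]
grip_width: 0.0342
gripper_force: 0.0
```

Emit:
drive_tool:
  offset:
    - [0,0,0]
    - [0,0,0]
    - [0,0,0]
    - [0,0,0]
    - [0,0,0]
    - [0,0,0]
    - [0,0,0]
    - [0,0,0]
    - [0,0,0]
    - [0,0,0]
  turn:
    - [0,0,0]
    - [0,0,0]
    - [0,0,0]
    - [0,0,0]
    - [0,0,0]
    - [0,0,0]
    - [0,0,0]
    - [0,0,0]
    - [0,0,0]
    - [0,0,0]
  hand: [0,0,0,0,0,0,0,0,0,0]

```text
time_s: 14.05
position: [0.5093, 0.1655, 0.0059]
tool_rot: [[0.977, -0.212, -0.0], [-0.212, -0.977, -0.0], [-0.0, 0.0, -1.0]]
ft_force: [-0.2, 0.3, 0.5]
grip_width: 0.0085
gripper_force: 39.1
```

Emit:
drive_tool:
  offset:
    - [-0.15,0,-0.02]
    - [-0.35,0,-0.01]
    - [-0.4,0,0]
    - [-0.4,0,0]
    - [-0.4,0,0]
    - [-0.4,0,0]
    - [-0.35,0,0]
    - [-0.2,0,0]
    - [0,0,0]
    - [0,0,0]
  turn:
    - [0,0,0]
    - [0,0,0]
    - [0,0,0]
    - [0,0,0]
    - [0,0,0]
    - [0,0,0]
    - [0,0,0]
    - [0,0,0]
    - [0,0,0]
    - [0,0,0]
  hand: [0,0,0,0,0,0,0,0,0,0]

```text
time_s: 15.3
position: [0.4062, 0.1879, 0.0071]
tool_rot: [[0.977, -0.212, 0.0], [-0.212, -0.977, 0.0], [0.0, -0.0, -1.0]]
ft_force: [-0.0, -0.5, -0.5]
grip_width: 0.0085
gripper_force: 39.0
```

```bash
python3 - <<'E'
from h import *
o=observe();print(o["position"],o["ft_force"].round(1),o["wrist_torque"].round(2))
b=get_image("side")[150:300,130:330];c=get_image("wrist")
cv2.imwrite("pics/d1.png",np.hstack([cv2.resize(b,(400,300)),cv2.resize(c,(400,300))]))
E
```

```text
[0.40622288 0.18792179 0.00713549] [-0.  -0.5 -0.5] [-0.01  0.05 -0.  ]
```

View pics/d1.png

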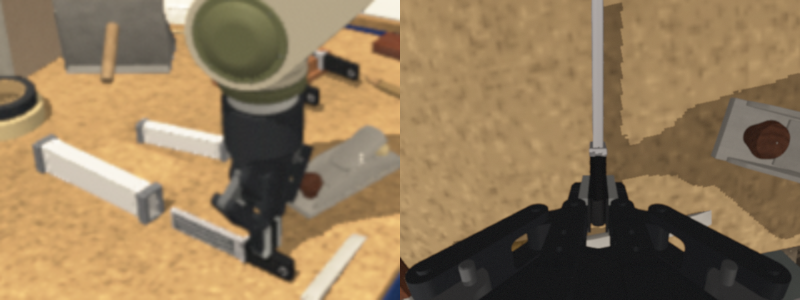

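The file is out of the tube, on edge and gripped, and the tube is still flat. Next I lift it and go to a hover behind the block.

```bash
python3 - <<'E'
from h import *
p=np.array([.406,.188,.167]);
plan([.400,-.149,.19],down(-14.7),12,p,down(-12.2))
E
```

```text
rows 12 offset [0.15, 0.686, -0.048] turn [0.0, 0.0, 0.035]
```

Emit:
drive_tool:
  offset:
    - [0,0,-0.4]
    - [0,0,-0.8]
    - [0,0,-0.8]
    - [0,0,-0.8]
    - [0,0,-0.7]
    - [0.15,0.5,-0.5]
    - [0.15,0.75,-0.08]
    - [0.15,0.75,-0.1]
    - [0.15,0.75,-0.1]
    - [0.15,0.75,-0.1]
  turn:
    - [0,0,0]
    - [0,0,0]
    - [0,0,0]
    - [0,0,0]
    - [0,0,0]
    - [0,0,0.04]
    - [0,0,0.04]
    - [0,0,0.04]
    - [0,0,0.04]
    - [0,0,0.04]
  hand: [0,0,0,0,0,0,0,0,0,0]

```text
time_s: 16.65
position: [0.4043, 0.0436, 0.1826]
tool_rot: [[0.973, -0.232, 0.001], [-0.232, -0.973, -0.0], [0.001, 0.0, -1.0]]
ft_force: [0.1, -0.4, 0.1]
grip_width: 0.0001
gripper_force: 0.0
```

Emit:
drive_tool:
  offset:
    - [0.15,0.75,0]
    - [0.15,0.75,0]
    - [0.15,0.75,0]
    - [0.15,0.75,0]
    - [0.15,0.75,0]
    - [0.15,0.5,0]
    - [0.14,0.45,0]
    - [0,0,0]
    - [0,0,0]
    - [0,0,0]
  turn:
    - [0,0,0.03]
    - [0,0,0.03]
    - [0,0,0.03]
    - [0,0,0.03]
    - [0,0,0.03]
    - [0,0,0.03]
    - [0,0,0.04]
    - [0,0,0]
    - [0,0,0]
    - [0,0,0]
  hand: [0,0,0,0,0,0,0,0,0,0]

```text
time_s: 17.9
position: [0.3993, -0.147, 0.1823]
tool_rot: [[0.967, -0.254, -0.0], [-0.254, -0.967, 0.0], [-0.0, -0.0, -1.0]]
ft_force: [-0.5, 1.3, -0.4]
grip_width: 0.0
gripper_force: 0.0
```

```bash
python3 - <<'E'
from h import *
import pickle
o=observe();ci=camera_info("wrist");im=get_image("wrist");pickle.dump((ci,o["position"],o["tool_rot"]),open("w3.pkl","wb"))
print(o["time_s"],o["position"],o["tool_rot"][:,0],o["ft_force"].round(1));cv2.imwrite("pics/w3raw.png",im);cv2.imwrite("pics/w3.png",cv2.resize(im[:300,80:480],(800,600),interpolation=cv2.INTER_CUBIC))
E
```

```text
17.9 [ 0.39932806 -0.14704627  0.18234985] [ 9.67329043e-01 -2.53524194e-01 -8.08367059e-05] [-0.5  1.3 -0.4]
```

View pics/w3.png

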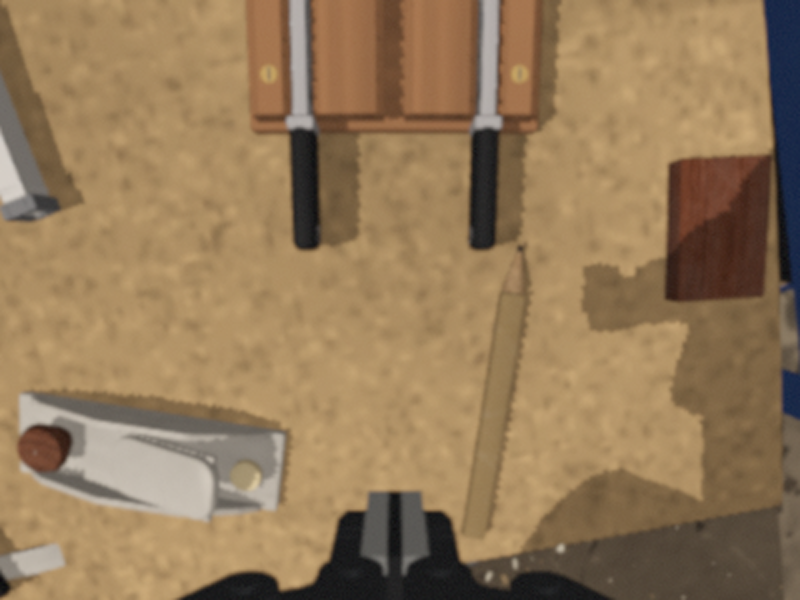

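The gripper is empty: the file slipped out during the lift. The block's slot and the neighbouring files are clear here: left handle end (306,247), right handle end (482,247), middle slot 383..403 at row 100. The offcut is at (718,228) and a pencil is also lying there. I'll work out the block's pose from this, then find the file.

```bash
python3 - <<'E'
from h import *
import pickle
from scipy.optimize import least_squares
ci,p,Rt=pickle.load(open("w3.pkl","rb"))
obs=[((300,2),None)]
L=[(302,118,-51,45,36),(306,246,-113,45,38),(487,118,-51,-45,36),(482,246,-113,-45,38),(255,131,-52,75,12),(537,131,-52,-75,12),(393,115,-48,0,32)]
f=lambda q:np.concatenate([proj("wrist",[q[0]+np.cos(q[2])*x-np.sin(q[2])*y,q[1]+np.sin(q[2])*x+np.cos(q[2])*y,z],ci)[0]-(80+u/2,v/2) for u,v,x,y,z in [(u,v,x/1e3,y/1e3,z/1e3) for u,v,x,y,z in L]])
r=least_squares(f,[.574,-.194,-.25]);print(r.x,np.degrees(r.x[2]));print(r.fun.reshape(-1,2).round(1).tolist())
plan([.40,.17,.20],down(-12.2),10)
E
```

```text
[ 0.57545166 -0.19403476 -0.25693332] -14.721194827372457
[[-0.7, -0.4], [-1.1, 1.8], [0.8, -0.3], [1.5, 1.9], [-2.6, -0.6], [1.1, -0.4], [0.8, -1.6]]
rows 10 offset [-0.184, -0.771, -0.044] turn [-0.0, -0.0, -0.041]
```

Emit:
drive_tool:
  offset:
    - [-0.18,-0.77,-0.04]
    - [-0.18,-0.77,-0.04]
    - [-0.18,-0.77,-0.04]
    - [-0.18,-0.77,-0.04]
    - [-0.18,-0.77,-0.04]
    - [-0.18,-0.77,-0.04]
    - [-0.18,-0.77,-0.04]
    - [-0.18,-0.77,-0.04]
    - [-0.18,-0.77,-0.04]
    - [-0.18,-0.77,-0.04]
  turn:
    - [0,0,-0.04]
    - [0,0,-0.04]
    - [0,0,-0.04]
    - [0,0,-0.04]
    - [0,0,-0.04]
    - [0,0,-0.04]
    - [0,0,-0.04]
    - [0,0,-0.04]
    - [0,0,-0.04]
    - [0,0,-0.04]
  hand: [0.5,0.5,0.5,0.5,0.5,0.5,0.5,0.5,0.5,0.5]

```text
time_s: 19.2
position: [0.4017, 0.17, 0.1985]
tool_rot: [[0.977, -0.213, 0.0], [-0.213, -0.977, 0.0], [0.0, -0.0, -1.0]]
ft_force: [0.1, 0.3, 0.8]
grip_width: 0.0426
gripper_force: 0.0
```

```bash
python3 - <<'E'
from h import *
import pickle
im=get_image("wrist");o=observe();ci=camera_info("wrist");im=get_image("wrist");pickle.dump(ci,open("w4.pkl","wb"))
s=get_image("side");c=get_image("scene");cv2.imwrite("pics/s4raw.png",s);cv2.imwrite("pics/c4raw.png",c);cv2.imwrite("pics/w4raw.png",im)
print(o["time_s"],o["position"],o["qvel"].max())
# wrist full at 560x420 ; side crop and scene crop beneath
w=np.zeros((600,800,3),np.uint8); w[:420,:560]=im
w[:420,560:]=cv2.resize(s[140:350,210:330],(240,420))
w[420:,:800]=cv2.resize(c[200:300,90:490],(800,200))[:180]
cv2.imwrite("pics/m4.png",w)
E
```

```text
19.25 [0.40155227 0.17241876 0.19865462] 1.4633861588924058
```

View pics/m4.png

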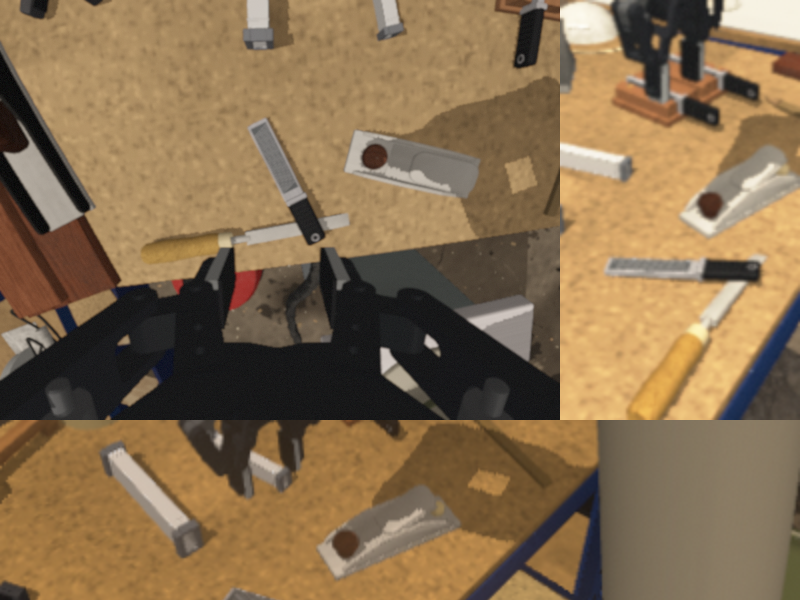

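The file lies flat at an angle, with its blade tip at (260,123), its handle end at (315,240) and its handle resting over the chisel blade. I'll descend for a close measurement, and tell which edge is its underside from the 2 mm blade/handle step.

Emit:
drive_tool:
  offset:
    - [0,0,0.4]
    - [0,0,0.6]
    - [0,0,0.6]
    - [0,0,0.4]
    - [0,0,0]
    - [0,0,0]
    - [0,0,0]
    - [0,0,0]
    - [0,0,0]
    - [0,0,0]
  turn:
    - [0,0,0]
    - [0,0,0]
    - [0,0,0]
    - [0,0,0]
    - [0,0,0]
    - [0,0,0]
    - [0,0,0]
    - [0,0,0]
    - [0,0,0]
    - [0,0,0]
  hand: [0.7,0.7,0.7,0.7,0.7,0.7,0.7,0.7,0.7,0.7]

```text
time_s: 20.65
position: [0.4021, 0.1686, 0.1184]
tool_rot: [[0.977, -0.214, 0.0], [-0.214, -0.977, 0.0], [0.0, -0.0, -1.0]]
ft_force: [-0.2, 0.3, 0.3]
grip_width: 0.0597
gripper_force: 0.0
```

```bash
python3 - <<'E'
from h import *
import pickle
ci4=pickle.load(open("w4.pkl","rb"))
t=onz("wrist",260,122,.01,ci4);e=onz("wrist",315,242,.014,ci4);print("tip",t,"end",e,np.hypot(*(t-e)[:2]),np.degrees(np.arctan2(*(t-e)[1::-1])))
o=observe();ci=camera_info("wrist");im=get_image("wrist");pickle.dump(ci,open("w5.pkl","wb"));cv2.imwrite("pics/w5raw.png",im)
print(o["time_s"],o["position"])
d=(t-e)[:2];d/=np.hypot(*d);n=np.array([-d[1],d[0]])  # n = left of file x
g=cv2.cvtColor(im,cv2.COLOR_BGR2HSV)
s=np.arange(-25,25,1.)
for a in range(4,160,6):   # mm from handle end, profile across (left +)
    pts=np.array([np.r_[e[:2]+d*a/1e3+n*b/1e3,.012] for b in s]); uv=proj("wrist",pts,ci).astype(np.float32)
    v=cv2.remap(im,uv[:,0].reshape(1,-1),uv[:,1].reshape(1,-1),cv2.INTER_LINEAR)[0].astype(int)
    # saturation-like: R-B big = bench
    print(a," ".join("%2d"%min(99,max(0,x[2]-x[0])) for x in v))
E
```

```text
tip [0.47649971 0.17568632 0.01      ] end [0.32215737 0.14102061 0.014     ] 0.1581874538306042 12.658715468275703
20.65 [0.40213936 0.16857863 0.11840409]
4  0  0  0  1  6 23 46 64 69 61 46 20  4  1  0  0  2  5  8  9  9  8  4  3  4  6  8  7  7  4  2  1  0  1  6 25 50 68 73 74 75 75 74 76 75 74 74 73 73 73
10  2  2  6 11 16 18 21 21 24 23 19  9  2  1  0  1  1  1  1  3  3  4  5  4  4  1  0  2  0  1  1  0  1  1  5 24 49 67 74 75 74 73 74 74 74 74 75 75 74 73
16 18 19 19 16 16 16 16 15 16 15 12  6  1  3  3  2  2  0  4  2  1  2  2  1  1  2  2  1  2  2  2  1  2  1  0  9 24 37 43 49 52 57 61 66 66 69 73 72 73 74
22 18 19 19 18 16 15 15 14 15 14 12  8  3  1  0  1  2  3  2  2  1  1  3  2  0  2  2  2  1  3  2  2  1  0  1  5 12 17 19 19 19 19 19 19 19 20 19 19 19 19
28 65 60 54 50 50 46 44 42 38 34 27 16  4  1  1  2  2  1  1  1  2  2  2  2  1  0  0  0  0  1  1  3  3  1  1  3 10 15 18 18 18 18 18 19 18 19 18 19 19 19
34 64 55 53 51 51 50 50 51 50 48 43 30 11  1  0  1  1  1  1  1  2  1  2  2  0  1  0  0  0  1  1  0  0  2  2  2  8 16 19 19 19 18 16 17 17 17 17 18 17 17
40 70 65 57 50 50 48 50 48
[... 2343 characters left out ...]
  5  5  4  4  4  4  4  4  4  4  5  5  4  5  5  6  9 17 39 63 71 71 70 70 70 69 69 69
136 70 70 70 71 71 71 72 72 73 72 69 60 54 52 51 44 26 12  8  6  4  4  5  4  4  5  5  4  4  5  5  5  5  3  5  4  5  6  7 14 31 55 68 68 67 68 68 68 70 71
142 71 72 72 71 73 72 71 71 71 70 69 66 59 52 51 46 29 14  7  6  4  5  4  5  5  4  5  5  4  3  3  4  4  5  4  5  4  6  7 13 30 58 71 71 70 72 72 71 72 73
148 70 69 70 70 70 73 73 76 78 76 74 73 70 61 53 47 33 15  9  7  6  4  4  3  4  4  3  4  5  3  4  4  4  4  5  5  5  4  6 13 30 56 70 72 71 72 72 71 70 69
154 70 69 69 68 69 69 70 71 71 74 73 72 69 64 57 50 37 17  9  6  5  4  3  2  3  2  1  2  2  3  2  2  2  1  1  1  1  2  5  9 22 47 66 69 69 70 72 72 72 73
```

```bash
python3 - <<'E'
from h import *
import pickle
ci=pickle.load(open("w5.pkl","rb"));M=np.array(ci["world_to_cam"]);C=-M[:3,:3].T@M[:3,3]
e=np.array([.32216,.14102]);y=np.radians(12.6587);d=np.array([np.cos(y),np.sin(y)]);n=np.array([-d[1],d[0]])
print("cam",C,"in file frame along",(C[:2]-e)@d,"left",(C[:2]-e)@n, "axis", M[2,:3])
E
```

```text
cam [0.46803125 0.15376089 0.28326512] in file frame along 0.14511760208814575 left -0.01953546834496047 axis [-0.26052829  0.05665617 -0.96380241]
```

Both edge profiles are flush on the left and stepped on the right. So the underside faces left and the file's y axis points up. I grasp the blade with tool x along the file's x.

```bash
python3 - <<'E'
from h import *
plan([.4077,.1619,.002],down(14.4),9)
E
```

```text
rows 9 offset [0.016, 0.019, 0.323] turn [0.0, -0.0, -0.495]
```

Emit:
drive_tool:
  offset:
    - [0.03,0.03,0.2]
    - [0.03,0.03,0.3]
    - [0.03,0.03,0.3]
    - [0.03,0.03,0.3]
    - [0.02,0.03,0.3]
    - [0,0.02,0.4]
    - [0,0,0.5]
    - [0,0,0.4]
    - [0,0,0.2]
    - [0,0,0]
  turn:
    - [0,0,-0.75]
    - [0,0,-0.75]
    - [0,0,-0.75]
    - [0,0,-0.75]
    - [0,0,-0.75]
    - [0,0,-0.7]
    - [0,0,0]
    - [0,0,0]
    - [0,0,0]
    - [0,0,0]
  hand: [0.7,0.7,0.7,0.7,0.7,0.7,0.7,0.7,0.7,0.7]
  newtons: 80

```text
time_s: 21.95
position: [0.4074, 0.1614, 0.0022]
tool_rot: [[0.969, 0.248, -0.001], [0.248, -0.969, -0.0], [-0.001, -0.0, -1.0]]
ft_force: [0.3, 0.1, 0.4]
grip_width: 0.0599
gripper_force: 0.0
```

Emit:
drive_tool:
  offset:
    - [0,0,0]
    - [0,0,0]
    - [0,0,0]
    - [0,0,0]
    - [0,0,0]
    - [0,0,0]
    - [0,0,0]
    - [0,0,-0.2]
    - [0,0,-0.3]
    - [0,0,-0.2]
  turn:
    - [0,0,0]
    - [0,0,0]
    - [0,0,0]
    - [0,0,0]
    - [0,0,0]
    - [0,0,0]
    - [0,0,0]
    - [0,0,0]
    - [0,0,0]
    - [0,0,0]
  hand: [0.5,0.2,0,0,0,0,0,0,0,0]
  newtons: 80

```text
time_s: 23.2
position: [0.4078, 0.1615, 0.0314]
tool_rot: [[0.969, 0.248, 0.001], [0.248, -0.969, 0.0], [0.001, 0.0, -1.0]]
ft_force: [-0.1, 0.0, -0.1]
grip_width: 0.0001
gripper_force: 0.0
```

```bash
python3 - <<'E'
from h import *
o=observe();print(o["time_s"],o["position"],o["ft_force"].round(1),o["wrist_torque"].round(2),o["q"].round(1),o["grip_width"])
# block frame target
yb=np.radians(-14.72);xb=np.array([np.cos(yb),np.sin(yb),0]);yv=np.array([-xb[1],xb[0],0]);Z=np.array([0,0,1.])
Rf=np.column_stack([-Z,xb,-yv]); B=np.array([.5755,-.194,0])
g=B+xb*.040+Z*.19; 
print("hover TCP",g+yv*(-.010))
r=R.from_matrix(o["tool_rot"].T@Rf).as_rotvec();print(np.degrees(r))
E
```

```text
23.2 [0.40779921 0.1614743  0.03142962] [-0.1  0.  -0.1] [-0.01  0.01  0.02] [  6.1  24.6 106.1  -0.   49.2  81.7] 0.0001337183561886441
hover TCP [ 0.61164621 -0.21383561  0.19      ]
[-47.38686242 -80.70575068 -47.46739039]
```

```bash
cat > loc.py <<'E'
from h import *
def loc(z=.012,c=(.42,.16),h=.11,save=None):
    ci=camera_info("wrist");im=get_image("wrist"); 
    if save: cv2.imwrite(save,im)
    N=int(2*h*2000); xs=c[0]+h-np.arange(N)/2000; ys=c[1]+h-np.arange(N)/2000  # rows down = -x, cols right=-y, 0.5 mm/px
    X,Y=np.meshgrid(xs,ys,indexing="ij"); uv=proj("wrist",np.c_[X.ravel(),Y.ravel(),np.full(X.size,z)],ci).astype(np.float32).reshape(N,N,2)
    b=cv2.remap(im,uv[...,0],uv[...,1],cv2.INTER_LINEAR,borderValue=(0,0,255)).astype(int)
    m=((b[...,2]-b[...,0])<13).astype(np.uint8); m=cv2.morphologyEx(m,cv2.MORPH_OPEN,np.ones((9,9)))
    n,l,s,ce=cv2.connectedComponentsWithStats(m)
    for i in range(1,n):
        if s[i,4]<2500: continue
        r=cv2.minAreaRect(np.argwhere(l==i)[:,::-1].astype(np.float32)); p=cv2.boxPoints(r)
        w=np.c_[c[0]+h-p[:,1]/2000,c[1]+h-p[:,0]/2000]
        print("area",s[i,4]/4,"size",np.array(r[1])/2,"corners",w.round(4).tolist())
    return b.astype(np.uint8),ci
E
python3 -c "
from loc import *
b,ci=loc(save='pics/w6raw.png');cv2.imwrite('pics/b6.png',b)
for r in range(0,440,22): print(r,' '.join('%2d'%min(99,max(0,int(b[r,c,2])-int(b[r,c,0]))) for c in range(0,440,11)))"
```

```text
area 13167.5 size [167.5 202.5] corners [[0.4779999852180481, 0.2529999911785126], [0.4779999852180481, 0.05050000175833702], [0.31049999594688416, 0.05050000175833702], [0.31049999594688416, 0.2529999911785126]]
0 99 99 99 99 99 99 99 67 70 70 73 74 73 67 69 71 70 71 70 69 70 69 70 68 70 66 68 62 63 70 69 67 70 66 69 69 68 69 68 68
22 70 72 71 68 69 72 66 65 69 70 70 71 70 70 71 73 71 69 66 70 70 68 68 69 68 69 69 70 70 71 70 68 71 69 70 69 68 68 67 70
44 72 74 72 70 67 71 73 73 71 72 70 74 72 71 71 70 70 72 67 70 72 70 70 70 72 71 69 66 68 67 71 71 69 69 70 67 70 67 71 68
66 71 73 72 70 70 70 73 74 73 70 64 65 66 64 70 67 70 69 67 72 72 71 70 70 66 70 71 72 71 69 70 67 67 70 70 70 70 63 69 71
88 73 72 72 68 72 71 72 71 74 71 66 73 72 71 69 66 71 71 72 72 67 71 71 71 70 70 72 67 68 73 66 72 70 71 71 67 73 74 69 73
110 74 72 71 73 67 72 71 70 71 70 73 74 72 72 72 13  8  8  2 55 74 68 69 72 73 75 72 72 70 69 68 69 72 70 68 71 70 72 72 73
132 74 70 74 70 75 68 69 73 72 71 73 77 72 69 72  8  4  4  6  9 66 71 72 71 73 73 70 71 69 71 72 71 72 71 71 71 75 69 71 75
154 73 71 75 68 71 72 74 
[... 886 characters left out ...]
74 75 76 75 77  0  0  6  2  7  0  0  0  0 71 73 14  0  0  0  0  0  0  0  7 34 68
330 55 55 55 53 53 49 54 73 74 73 71 74 70 75 75 72 71 19  0  0  0  0  1  0  0  0  0  0  0  0  0  0  0  0  1  0  0  0  1  0
352 74 71 65 44 43 44 51 54 55 16 16 15  0  0  0 13  0  0  0  0  0  1  1  0  0  0  0  0  0  0  0  0  0  0  0 50  3  0  0  0
374 97 98 56 55 55 14 19 19 18  6  0  0  0  0  0  0  0  0  0  0  0  0  0  0  0  0  0  0  1  0  0  0  0  0  0  2 55 74 71  0
396 98 98 58 58 57 73 72  7  0  0  0  0  0  0  0  0  0  0  0  0  0  0  0  1  0  0  0  0  0  0  0  0  0  0  0  0  0  0  0  0
418 75 77 77 76 74  0  0  0  0  0  0 11 23  0  0  0  0  0  0  0  0  0  0  1  0  0  0  0  0  0  0  0  0  0  0  0  0  0  0  0
```

The file didn't move, so the fingers closed over its top. I'll go lower until they touch the bench and close there without lifting.

Emit:
drive_tool:
  offset:
    - [0,0,0]
    - [0,0,0.3]
    - [0,0,0.3]
    - [0,0,0.12]
    - [0,0,0.1]
    - [0,0,0.08]
    - [0,0,0]
    - [0,0,0]
    - [0,0,0]
    - [0,0,0]
  turn:
    - [0,0,0]
    - [0,0,0]
    - [0,0,0]
    - [0,0,0]
    - [0,0,0]
    - [0,0,0]
    - [0,0,0]
    - [0,0,0]
    - [0,0,0]
    - [0,0,0]
  hand: [0.45,0.45,0.45,0.45,0.45,0.45,0.45,0.45,0.45,0.45]

```text
time_s: 24.5
position: [0.4076, 0.1614, -0.0056]
tool_rot: [[0.969, 0.248, 0.0], [0.248, -0.969, 0.0], [0.0, 0.0, -1.0]]
ft_force: [0.0, 0.5, 0.2]
grip_width: 0.0387
gripper_force: 0.0
```

Emit:
drive_tool:
  offset:
    - [0,0,0]
    - [0,0,0]
    - [0,0,0]
    - [0,0,0]
    - [0,0,0]
    - [0,0,0]
    - [0,0,0]
    - [0,0,0]
    - [0,0,0]
    - [0,0,0]
  turn:
    - [0,0,0]
    - [0,0,0]
    - [0,0,0]
    - [0,0,0]
    - [0,0,0]
    - [0,0,0]
    - [0,0,0]
    - [0,0,0]
    - [0,0,0]
    - [0,0,0]
  hand: [0.35,0.3,0.25,0.2,0.1,0,0,0,0,0]
  newtons: 80

```text
time_s: 25.75
position: [0.4075, 0.1614, -0.0057]
tool_rot: [[0.969, 0.248, -0.0], [0.248, -0.969, 0.0], [-0.0, -0.0, -1.0]]
ft_force: [-0.3, 0.8, -0.1]
grip_width: -0.0001
gripper_force: 0.0
```

Shut at z=-0.0057 with no contact. The wrist picture scales (174 against 180 mm) also say the tool stands about 10 mm higher than reported. I'll open and go lower in small steps.

Emit:
drive_tool:
  offset:
    - [0,0,0]
    - [0,0,0]
    - [0,0,0.04]
    - [0,0,0.03]
    - [0,0,0.03]
    - [0,0,0.02]
    - [0,0,0.02]
    - [0,0,0]
    - [0,0,0]
    - [0,0,0]
  turn:
    - [0,0,0]
    - [0,0,0]
    - [0,0,0]
    - [0,0,0]
    - [0,0,0]
    - [0,0,0]
    - [0,0,0]
    - [0,0,0]
    - [0,0,0]
    - [0,0,0]
  hand: [0.45,0.45,0.45,0.45,0.45,0.45,0.45,0.4,0.35,0.3]

```text
time_s: 27.0
position: [0.4075, 0.1615, -0.0112]
tool_rot: [[0.969, 0.248, 0.0], [0.248, -0.969, 0.0], [0.0, -0.0, -1.0]]
ft_force: [-1.1, -0.2, 0.6]
grip_width: 0.0259
gripper_force: 0.2
```

Emit:
drive_tool:
  offset:
    - [0,0,0]
    - [0,0,0]
    - [0,0,0]
    - [0,0,0]
    - [0,0,-0.1]
    - [0,0,-0.2]
    - [0,0,-0.3]
    - [0,0,-0.4]
    - [0,0,-0.5]
    - [0,0,-0.5]
  turn:
    - [0,0,0]
    - [0,0,0]
    - [0,0,0]
    - [0,0,0]
    - [0,0,0]
    - [0,0,0]
    - [0,0,0]
    - [0,0,0]
    - [0,0,0]
    - [0,0,0]
  hand: [0.2,0,0,0,0,0,0,0,0,0]
  newtons: 80

```text
time_s: 28.25
position: [0.4074, 0.1614, 0.0701]
tool_rot: [[0.969, 0.248, 0.001], [0.248, -0.969, 0.0], [0.0, 0.0, -1.0]]
ft_force: [0.1, 0.2, -0.8]
grip_width: 0.0189
gripper_force: 78.3
```

The blade is held. Next I rotate the file tip-down with the tool horizontal (z along -y of the block), on the way to a hover over the slot.

```bash
cat > tgt.py <<'E'
from h import *
yb=np.radians(-14.72);xb=np.array([np.cos(yb),np.sin(yb),0]);yv=np.array([-xb[1],xb[0],0]);Z=np.array([0,0,1.]);B=np.array([.5755,-.194,0])
Rf=np.column_stack([-Z,xb,-yv])
E
python3 - <<'E'
from tgt import *
plan(B+xb*.038-yv*.007+Z*.19,Rf,16)
E
```

```text
rows 16 offset [-0.202, 0.714, 0.056] turn [-0.494, -0.84, -0.494]
```

Emit:
drive_tool:
  offset:
    - [-0.2,0.71,0.06]
    - [-0.2,0.71,0.06]
    - [-0.2,0.71,0.06]
    - [-0.2,0.71,0.06]
    - [-0.2,0.71,0.06]
    - [-0.2,0.71,0.06]
    - [-0.2,0.71,0.06]
    - [-0.2,0.71,0.06]
    - [-0.2,0.71,0.06]
    - [-0.2,0.71,0.06]
  turn:
    - [-0.49,-0.84,-0.49]
    - [-0.49,-0.84,-0.49]
    - [-0.49,-0.84,-0.49]
    - [-0.49,-0.84,-0.49]
    - [-0.49,-0.84,-0.49]
    - [-0.49,-0.84,-0.49]
    - [-0.49,-0.84,-0.49]
    - [-0.49,-0.84,-0.49]
    - [-0.49,-0.84,-0.49]
    - [-0.49,-0.84,-0.49]
  hand: [0,0,0,0,0,0,0,0,0,0]

```text
time_s: 29.5
position: [0.478, -0.1127, 0.1229]
tool_rot: [[0.466, 0.782, -0.413], [0.331, -0.588, -0.738], [-0.82, 0.207, -0.533]]
ft_force: [-0.5, -0.3, -1.4]
grip_width: 0.0189
gripper_force: 78.7
```

```bash
python3 - <<'E'
from tgt import *
o=observe();print(o["q"].round(1),o["position"],o["grip_width"])
plan(B+xb*.038-yv*.007+Z*.19,Rf,7)
E
```

```text
[ -2.3  39.8  81.6 -49.   92.9  54.6] [ 0.47803695 -0.1126583   0.1229271 ] 0.01886827591646422
rows 7 offset [-0.183, 0.614, 0.046] turn [-0.43, -0.718, -0.424]
```

Emit:
drive_tool:
  offset:
    - [-0.3,0.61,0.05]
    - [-0.3,0.61,0.05]
    - [-0.18,0.61,0.05]
    - [-0.18,0.61,0.05]
    - [-0.18,0.61,0.05]
    - [-0.1,0.61,0.05]
    - [-0.05,0.61,0.05]
    - [0,0,0]
    - [0,0,0]
    - [0,0,0]
  turn:
    - [-0.43,-0.72,-0.42]
    - [-0.43,-0.72,-0.42]
    - [-0.43,-0.72,-0.42]
    - [-0.43,-0.72,-0.42]
    - [-0.43,-0.72,-0.42]
    - [-0.43,-0.72,-0.42]
    - [-0.43,-0.72,-0.42]
    - [0,0,0]
    - [0,0,0]
    - [0,0,0]
  hand: [0,0,0,0,0,0,0,0,0,0]

```text
time_s: 30.75
position: [0.5983, -0.1972, 0.181]
tool_rot: [[0.016, 0.96, -0.278], [0.042, -0.279, -0.96], [-0.999, 0.004, -0.045]]
ft_force: [-0.5, -0.6, -1.4]
grip_width: 0.0187
gripper_force: 79.0
```

```bash
python3 - <<'E'
from tgt import *
o=observe();print(o["time_s"],o["q"].round(1),o["position"],o["grip_width"]);print((Rf.T@o["tool_rot"]).round(3))
plan(B+xb*.038-yv*.007+Z*.079,Rf,6)
s=get_image("side");c=get_image("scene");cv2.imwrite("pics/s7.png",s);cv2.imwrite("pics/c7.png",c)
# predicted tip & slot px in both cams and blade colours
p,Rt=o["position"]+[0,0,.011],o["tool_rot"]
tip=p+Rt@[.072,0,-.007]
for n,im in(("side",s),("scene",c)):
    uv=proj(n,[tip,B+xb*.038+Z*.032]);print(n,uv.round(1).tolist())
u,v=proj("side",tip)[0].round().astype(int)
for r in range(v-30,v+31,3): print(r-v,' '.join('%3d/%2d'%(int(s[r,x].sum()//3),int(s[r,x,2])-int(s[r,x,0])) for x in range(u-24,u+25,3)))
E
```

```text
30.75 [ -3.9  51.8  69.2 -81.4  99.1  32.2] [ 0.5982556  -0.19723072  0.18103897] 0.018655030929660216
[[ 0.999 -0.004  0.045]
 [ 0.005  1.    -0.025]
 [-0.045  0.025  0.999]]
rows 6 offset [0.424, 0.063, 0.05] turn [-0.04, -0.072, -0.007]
side [[256.9, 148.0], [256.7, 174.2]]
scene [[264.5, 142.2], [266.1, 165.0]]
-30  98/24  96/25  95/24  94/23  91/22  88/23 129/14 120/13 172/23 217/38  96/47  93/23 108/30 120/31 128/34 138/36 144/38
-27  97/25  95/24  94/24  91/23  90/22 178/44 127/13 120/10  98/21 105/64 176/38 171/29  94/24 108/30 120/31 129/34 137/37
-24  96/24  95/25  92/24  90/23  83/20  63/ 4  71/ 3 111/ 8 140/18 231/23 231/22 232/22 176/31  92/25 110/28 121/31 132/34
-21  95/24  93/24  91/24  89/23  43/ 5 115/10 148/13 122/10 133/17 233/21 231/22 232/21 233/21 176/32  93/25 110/29 122/32
-18  94/25  92/24  90/22  64/12  42/-2  48/-2  50/ 0  36/-2 114/17 232/22 231/22 232/22 231/22 233/21 176/31  95/26 109/30
-15  92/24  90/23  81/20  63/ 7  46/ 1  53/ 0  38/-3  43/-1 129/18 232/23 230/24 230/24 230/25 230/25 231/25 164/31  96/24
-12  91/23  87/24  39/ 2  70/ 3  51/-1  43/-2
[... 1101 characters left out ...]
95 146/97 142/95 137/92 139/93 143/96 146/98 143/96 146/97 137/92 143/97 144/96
18 151/83 153/91 136/91 139/93 140/96 143/96 147/100 146/99 145/99 150/101 144/95 136/82 108/80 117/83  91/60 124/83 141/95
21 140/94 140/92 139/95 142/96 142/96 136/94 146/98 137/94 140/93 141/95 109/68  89/ 6 118/14 163/57 136/96 124/100 134/95
24 141/95 140/93 139/94 141/95 137/92 139/93 143/95 149/99 122/96  81/67  77/64  80/68 115/88 102/32 131/12 175/23 161/59
27 138/92 132/88 114/78 104/70 101/67  89/60  77/60  92/69  66/58  73/62  74/62  77/64 122/104 125/107 120/101 113/76  97/26
30 114/77  87/56  90/58 107/66 112/25  88/47  78/63  75/64 112/98 109/93  70/58  76/63 124/108 127/108 124/107 123/105 123/106
```

```bash
python3 - <<'E'
from tgt import *
s=cv2.imread("pics/s7.png");c=cv2.imread("pics/c7.png")
for n,im,u,v in(("scene",c,264,142),("side",s,257,148)):
  print(n)
  for r in range(v-14,v+16,2): print("%3d"%r,' '.join('%3d/%2d'%(int(im[r,x].sum()//3),int(im[r,x,2])-int(im[r,x,0])) for x in range(u-16,u+15,2)))
E
```

```text
scene
128  44/ 9  44/ 9  77/11  60/ 9  45/ 9  42/10  40/10  37/11  83/26  93/72  98/77 101/80  99/79 100/80  73/31  50/-11
130  41/ 9  39/11  45/10  40/ 9  38/10  38/10  38/11  37/12  76/12 101/80 103/82 101/79 100/79  94/77 102/82 106/83
132  44/ 8  45/ 9  46/ 9  39/10  37/11  38/11  43/10  58/10  76/13  97/78 101/81  97/78  99/79  96/78 100/80 102/80
134  46/ 8  46/ 9  40/11  57/14 101/23  93/19  76/12  55/11  76/14  99/76  99/80  99/79  97/79  98/79  98/80  99/79
136  46/ 9  42/10  37/11 139/32 132/37 103/40  64/11  52/12  76/13 106/72 101/82  98/80  99/80  98/77  99/77  97/76
138  43/10  36/13  39/12  93/73  93/74  92/64  61/11  57/10  76/13  95/49  91/71  90/71  95/77  97/78  99/78  99/78
140  38/12  38/10  38/11  88/68  99/78  97/78  64/10  46/11  76/13  89/67  89/68  93/75  96/78  94/74  95/77  98/78
142  38/10  39/12  47/23  98/77 102/81  97/79  69/11  56/11  75/14  92/71  94/75  95/76  97/79  99/81  98/78  97/79
144  37/13  64/24 117/69 128/66 119/69 114/67  62/13  47/13  76/13  93/68  89/70  97/78  94/77  92/73  92/75  93/74
146  40/15  87/66  87/65  85/64  89/71  89/72  80
[... 1710 characters left out ...]
6/99 143/93 127/82 108/58 108/46  96/21  76/11 100/ 9 104/47  97/70  97/67  94/64  95/62  95/60  93/55
154 152/101 155/105 154/104 149/100 146/98 153/103 148/100 144/93 128/65  99/35  92/31  87/31  90/48  95/53  98/64  99/69
156 163/92 152/98 149/101 149/100 150/101 149/100 150/102 148/100 152/104 152/104 146/99 144/93 125/76  98/36  90/19  83/13
158 149/84 197/69 169/93 145/100 147/98 147/98 147/98 151/101 151/100 145/98 144/97 144/99 149/100 147/98 144/99 137/92
160 147/99 169/89 176/84 135/89 139/93 145/97 145/97 146/98 143/96 138/94 135/90 138/95 144/96 145/96 141/95 145/96
162 154/92 165/82 141/92 140/94 142/96 145/98 144/97 141/96 140/94 139/92 139/92 142/95 146/97 147/99 146/97 148/99
```

```bash
python3 - <<'E'
from tgt import *
from scipy.optimize import least_squares
o=observe();p,Rt=o["position"],o["tool_rot"]
f=lambda X:np.r_[proj("scene",X)[0]-(262.3,148.7),proj("side",X)[0]-(255.3,152.5)]
r=least_squares(f,p);X=r.x;print("tip",X,r.fun.round(1),"in tool",Rt.T@(X-p),"in block",(X-B)@xb,(X-B)@yv,X[2])
E
```

```text
tip [ 0.59616535 -0.16993012  0.11394638] [-0.5 -0.5  0.5  0.4] in tool [ 0.0679238  -0.00992871 -0.02256645] in block 0.013871043803096936 0.028530854329155284 0.11394638162239121
```

```bash
python3 - <<'E'
from tgt import *
from scipy.optimize import least_squares
o=observe();p,Rt=o["position"],o["tool_rot"]
for off in([0,0,0],[0,0,0.012]):
  g=lambda t:np.r_[(proj("scene",p+Rt@t)[0]-(262.3,148.7))/.8,(proj("side",p+Rt@t)[0]-(255.3,152.5))/.8,(t[1])/.0025,(t[0]-.072)/.004]
  r=least_squares(g,[.07,0,-.01]);t=r.x;X=p+Rt@t
print(t,r.fun.round(1),"block",(X-B)@xb,(X-B)@yv,X[2])
# slot reference in the same images: neighbours' blade far ends known -> check block calibration in static cams
print(proj("scene",[B+xb*.047+yv*.045+Z*.036]),proj("side",[B+xb*.047+yv*.045+Z*.036]), "seen 251.7,170.5 / 243.8,179.2")
c=camera_info("wrist");print(np.array(c["world_to_cam"])[2,:3])
E
```

```text
[ 0.07343335 -0.00154412 -0.01568971] [-0.2 -1.4 -0.1  1.1 -0.6  0.4] block 0.022107172485628088 0.021698964746429503 0.1081638614163217
[[250.45479424 168.60883505]] [[243.67337128 177.58910097]] seen 251.7,170.5 / 243.8,179.2
[-0.27190399 -0.93598254  0.22361776]
```

The pictures and the pick geometry agree: the tip sits 15 mm behind the TCP along tool z. So I need to shift about 21 mm along -y of the block. I'll also back off 4° because joint 4 is at its limit.

```bash
python3 - <<'E'
from tgt import *
o=observe();p,Rt=o["position"],o["tool_rot"];t=np.array([.073,0,-.0152])
R1=Rt@R.from_rotvec([0,np.radians(4),0]).as_matrix()
tip=B+xb*.037+yv*.0+Z*.060
q=tip-R1@t;plan(q,R1,5)
print("then down in tool",R1.T@[0,0,-.043]/.04,q)
E
```

```text
rows 5 offset [0.24, 0.069, 0.147] turn [-0.0, 0.133, -0.0]
then down in tool [ 1.06792137 -0.00390331  0.1231004 ] [ 0.6045081  -0.22586209  0.13077873]
```

Emit:
drive_tool:
  offset:
    - [0,0.07,0.1]
    - [0.3,0.07,0.15]
    - [0.3,0.07,0.15]
    - [0.3,0.07,0.17]
    - [0.3,0.07,0.17]
    - [0,0,0]
    - [0,0,0]
    - [0,0,0]
    - [0,0,0]
    - [0,0,0]
  turn:
    - [0,0.33,0]
    - [0,0.34,0]
    - [0,0,0]
    - [0,0,0]
    - [0,0,0]
    - [0,0,0]
    - [0,0,0]
    - [0,0,0]
    - [0,0,0]
    - [0,0,0]
  hand: [0,0,0,0,0,0,0,0,0,0]

```text
time_s: 32.1
position: [0.6054, -0.2243, 0.1298]
tool_rot: [[0.035, 0.961, -0.276], [0.109, -0.278, -0.954], [-0.993, 0.003, -0.115]]
ft_force: [0.0, 0.1, -1.4]
grip_width: 0.0188
gripper_force: 79.0
```

```bash
python3 - <<'E'
from tgt import *
o=observe();p,Rt=o["position"],o["tool_rot"];t=np.array([.073,0,-.0152])
print(o["time_s"],o["q"].round(1),p,o["grip_width"]);X=p+Rt@t;print("tip blk",(X-B)@xb,(X-B)@yv,X[2])
s=get_image("side");c=get_image("scene")
for n,im in(("scene",c),("side",s)):
  cv2.imwrite(f"pics/{n}8.png",im)
  u,v=proj(n,X)[0];print(n,u,v);u,v=int(round(u)),int(round(v))
  for r in range(v-8,v+11,2): print("%3d"%r,' '.join('%3d/%2d'%(int(im[r,x].sum()//3),int(im[r,x,2])-int(im[r,x,0])) for x in range(u-14,u+15,2)))
E
```

```text
32.1 [ -6.3  54.6  68.8 -79.1  94.5  34.6] [ 0.6054002  -0.22432047  0.12984999] 0.01877970507492311
tip blk 0.03740759828399729 0.0017325368697195288 0.05907544294105724
scene 265.43384553111224 157.27724643581325
149  46/ 9  40/11  37/10  38/12  67/45  94/75  81/19  48/10  64/12  80/28  97/78  95/75  94/76  99/79 101/81
151  41/12  36/10  37/13  37/11  82/61  93/76  72/19  57/12  63/12  80/27  94/74  94/77  97/77  98/78  98/79
153  40/11  38/11  38/12  76/53  92/74  93/75  70/19  48/12  63/11  80/26  91/72  91/72  91/74  97/78  95/77
155  50/12  38/11  74/54  92/73  95/75  90/71  93/13  50/10  62/12  81/27  89/71  92/72  93/74  96/77  93/75
157  40/12  73/52  97/77  97/77  95/76  91/73  73/52  54/12  61/11  80/28  99/80  97/79  94/76  84/36  83/35
159  57/35  65/48  67/50  65/49  64/49  65/50  64/47  59/41  68/13  83/35  97/78  84/68  59/47  57/14  75/13
161  64/48  66/47  65/46  66/47  67/50  65/48  64/48  62/46  65/48  64/49  59/49  57/50  54/47  52/37  51/13
163  62/46  79/59  77/58  80/62  83/65  81/64  67/48  63/51  57/47  57/52  57/49  58/50  67/66  78/79  77/74
165  70/50  6
[... 645 characters left out ...]
21/48 141/93 141/96 145/97 143/95 139/92
166 139/94 140/94 142/96 143/96 146/99 149/101 145/88 120/55 107/27 135/69 146/98 142/88 136/82 113/80 110/84
168 141/96 146/98 138/93 137/93 147/98 145/97 142/96 143/96 143/94 147/98 135/92 110/38 110/13 123/24 153/60
170 144/96 145/96 140/96 139/95 140/94 140/94 138/93 141/95 138/92 117/84  90/69  83/49  86/40 114/17 147/13
172 142/95 142/93 138/91 132/90 134/90 146/97 148/100 124/86  87/69  77/66  76/63 102/87 115/98 122/94 111/74
174 105/70 103/70 105/68  94/63  87/59  99/68 102/70  76/60  73/61  75/64  78/64  75/64  94/80 125/105 124/107
176  90/60  91/58  98/66  84/63  78/65  75/64  78/63  97/82  83/71  83/70  72/59  73/61 115/98 128/110 125/107
```

```bash
python3 - <<'E'
from tgt import *
o=observe();p,Rt=o["position"],o["tool_rot"];t=np.array([.073,0,-.0152])
R1=Rt@R.from_rotvec([0,np.radians(1.2),0]).as_matrix()
tip=B+xb*.037+yv*.0+Z*.016
plan(tip-R1@t,R1,8)
E
```

```text
rows 8 offset [0.134, -0.001, 0.027] turn [0.0, 0.025, -0.0]
```

Emit:
drive_tool:
  offset:
    - [0.07,0,0.05]
    - [0.14,0,0.03]
    - [0.14,0,0.03]
    - [0.14,0,0.02]
    - [0.14,0,0.02]
    - [0.14,0,0.02]
    - [0.14,0,0.02]
    - [0.14,0,0.02]
    - [0,0,0]
    - [0,0,0]
  turn:
    - [0,0.03,0]
    - [0,0.03,0]
    - [0,0.03,0]
    - [0,0.03,0]
    - [0,0.02,0]
    - [0,0.02,0]
    - [0,0.02,0]
    - [0,0.02,0]
    - [0,0,0]
    - [0,0,0]
  hand: [0,0,0,0,0,0,0,0,0,0]

```text
time_s: 33.45
position: [0.6046, -0.2273, 0.0869]
tool_rot: [[0.04, 0.961, -0.275], [0.13, -0.278, -0.952], [-0.991, 0.002, -0.136]]
ft_force: [0.1, 0.8, -1.3]
grip_width: 0.0188
gripper_force: 79.9
```

```bash
python3 - <<'E'
from tgt import *
o=observe();p,Rt=o["position"],o["tool_rot"];t=np.array([.073,0,-.0152])
print(o["time_s"],o["q"].round(1),p,o["grip_width"],o["ft_force"].round(1),o["wrist_torque"].round(2));X=p+Rt@t;print("tip blk",(X-B)@xb,(X-B)@yv,X[2])
s=get_image("side");c=get_image("scene")
for n,im in(("scene",c),("side",s)):
  cv2.imwrite(f"pics/{n}9.png",im)
  u,v=proj(n,X)[0];print(n,u,v);u,v=int(round(u)),int(round(v))
  for r in range(v-16,v+7,2): print("%3d"%r,' '.join('%3d/%2d'%(int(im[r,x].sum()//3),int(im[r,x,2])-int(im[r,x,0])) for x in range(u-14,u+15,2)))
E
```

```text
33.45 [ -6.6  57.6  69.2 -78.1  92.8  37.9] [ 0.60462163 -0.22734898  0.08686959] 0.018830321816757048 [ 0.1  0.8 -1.3] [ 0.86 -0.28  0.03]
tip blk 0.037433649396244634 9.326707511723119e-05 0.016605759627298836
scene 266.33283400689623 169.55946954212834
154  37/10  42/15  41/ 9  42/ 7  42/ 9  37/12  37/12  37/11  36/10  75/18  89/71  91/73  94/75  95/78  94/75
156  75/52  60/38  44/ 9  44/ 8  41/ 9  38/11  44/12  53/10  58/12  80/27  94/75  92/73  96/77  94/63  82/66
158  38/ 9  45/10  45/ 8  43/ 9  37/12  92/75  70/18  61/12  62/11  80/26 101/80  95/75  82/61  75/14  98/20
160  45/ 9  46/10  43/ 9  35/12  37/11  94/76  68/17  48/12  69/14  79/31  81/68  56/48  56/47  49/12 113/16
162  45/ 8  44/10  36/12  36/10  36/11  83/65  71/18  55/11  71/13  65/31  57/50  56/48  55/47  53/43  71/16
164  43/ 8  37/12  37/12  38/10  53/32  64/49  58/13  48/11  72/12  63/36  56/49  56/50  55/49  76/79  75/74
166  39/12  42/12  37/12  52/32  78/69  65/60  68/17  52/12  76/13  61/35  60/55  69/67  82/81  84/83  81/82
168  52/ 9  40/11  42/24  56/49  57/49  55/46  54/45  49/19  75/14  55/31  80/81 
[... 1133 characters left out ...]
 96/82 123/104 122/106 120/93
175 148/97 145/99 138/92 136/94 119/95 104/63  74/19  64/10 102/10  99/60 124/104 130/111 126/109 126/107 125/107
177 103/61 100/50  83/56  84/70  76/62  76/65  78/65  78/59  95/30  85/50  82/69 112/98 128/108 129/109 128/109
179  98/25 102/ 9 112/15 100/36 106/49 116/94 121/103  96/82  75/64  74/63  99/85 104/88 101/86 112/97 121/105
181  83/48  74/26  75/10  90/ 5 167/18 163/42 125/79  87/64  77/64  78/67 116/98 122/105 116/101 109/95  99/87
183  83/66  88/74  77/61  72/34  74/14  78/ 6 100/ 8 109/14 113/23 133/70 128/106 125/108 123/107 124/106 116/100
185  72/60  74/62  79/67  94/80  93/78  89/64  74/31  68/ 9 109/10 130/17 121/32 121/63  91/68  87/74  81/67
```

The tip is in the slot with no contact force. I release gently, then back off sideways and up.

Emit:
drive_tool:
  offset:
    - [0,0,0]
    - [0,0,0]
    - [0,0,0]
    - [0,0,0]
    - [0,0,-0.3]
    - [0,0,-0.6]
    - [-0.3,0,-0.8]
    - [-0.8,0,-0.8]
    - [-1,0,-0.4]
    - [-1,0,0]
  turn:
    - [0,0,0]
    - [0,0,0]
    - [0,0,0]
    - [0,0,0]
    - [0,0,0]
    - [0,0,0]
    - [0,0,0]
    - [0,0,0]
    - [0,0,0]
    - [0,0,0]
  hand: [0.28,0.4,0.5,0.6,0.7,0.7,0.7,0.7,0.7,0.7]

```text
time_s: 34.8
position: [0.6323, -0.13, 0.2269]
tool_rot: [[0.04, 0.961, -0.272], [0.13, -0.275, -0.953], [-0.991, 0.003, -0.136]]
ft_force: [0.1, 0.3, 0.7]
grip_width: 0.0597
gripper_force: 0.0
```

```bash
python3 - <<'E'
from tgt import *
o=observe();print(o["time_s"],o["q"].round(1),o["position"],o["grip_width"])
for ph in(-20,):
  R1=down(-14.72,ph);G=B+xb*.037+Z*.132;T=G+R1[:,2]*.028
  print("T",T);plan(T-R1[:,2]*.09,R1,16)
s=get_image("side");c=get_image("scene");cv2.imwrite("pics/s10.png",s);cv2.imwrite("pics/c10.png",c)
# is the black handle standing? list dark pixels near expected handle
for n,im in(("side",s),("scene",c)):
  for h in(.06,.09,.12,.15,.17):
    u,v=proj(n,B+xb*.037+Z*h)[0].round().astype(int);print(n,h,(u,v),' '.join('%3d/%2d'%(int(im[v,x].sum()//3),int(im[v,x,2])-int(im[v,x,0])) for x in range(u-20,u+21,2)))
E
```

```text
34.8 [  1.6  50.1  58.5 -76.7 103.8  21.6] [ 0.63228332 -0.1299817   0.22693764] 0.059699995622860116
T [ 0.60202337 -0.20096817  0.10568861]
rows 16 offset [0.015, 0.093, 0.107] turn [0.75, 0.507, 0.603]
side 0.06 (np.int64(257), np.int64(165)) 136/70 156/79 134/84 138/94 139/96 141/95 143/95 146/97 141/89  92/11  77/ 3 124/11 132/47 142/93 140/94 137/94 132/91 137/93 139/94 141/95 141/95
side 0.09 (np.int64(257), np.int64(156)) 182/37 180/71 162/92 152/98 149/100 148/100 149/100 148/100 146/93 104/20  94/ 6 107/ 9 137/37 143/92 124/76  99/35  89/20  83/13  76/14  84/33  88/48
side 0.12 (np.int64(256), np.int64(146)) 101/63 101/62 105/64 106/66 110/73 110/75 115/76 119/73 131/54 115/ 9  75/ 8  40/ 3  28/ 1 191/33 222/28 227/25 228/26 228/25 228/25 228/24 227/25
side 0.15 (np.int64(256), np.int64(135)) 231/23 230/22 231/22 231/22 231/21 231/22 231/22 231/23 232/22 147/27  24/ 3  28/ 1  23/-1 105/22 227/31 226/30 227/30 226/31 223/32 223/32 226/30
side 0.17 (np.int64(256), np.int64(128)) 150/77 206/49 229/25 231/21 230/22 230/22 228/24 231/22 234/21 147/25  59/ 6  42/ 3  34/ 1 134/22 
[... 294 characters left out ...]
 95/76  92/73  92/74  94/75  93/73  93/74  92/74  84/46  70/13  64/12  88/15  97/74  97/77  97/77  97/76  96/76  94/76  92/72  96/77
scene 0.12 (np.int64(265), np.int64(138)) 121/47 121/48 126/51 113/59 107/66  93/73  92/73  95/76  98/77 103/65  46/11  38/14  36/14  37/15  93/73 100/80  99/80  99/79  98/78  96/76  95/75
scene 0.15 (np.int64(265), np.int64(128)) 156/34 155/34 160/35 152/34 145/32 140/31 136/31 119/29 112/27 102/24  45/23  38/14  38/12  36/15  92/73  75/55  55/ 6  49/-11  60/13  68/42  69/50
scene 0.17 (np.int64(265), np.int64(122)) 159/35 166/36 161/37 153/35 146/32 136/30 125/29 113/27  97/65  67/25  41/13  49/11  39/13  41/13  70/53  66/39  74/47  80/60  79/63  78/59  75/58
```

The file stands upright in the slot, with the black handle at z 0.12–0.17 in both views. I reorient to the second grasp above it.

```bash
python3 - <<'E'
from tgt import *
R1=down(-14.72,-20);G=B+xb*.037+Z*.132;T=G+R1[:,2]*.028
plan(T-R1[:,2]*.135,R1,14)
E
```

```text
rows 14 offset [-0.023, 0.147, 0.065] turn [0.858, 0.575, 0.686]
```

Emit:
drive_tool:
  offset:
    - [-0.6,0.15,0.06]
    - [-0.02,0.15,0.06]
    - [-0.02,0.15,0.06]
    - [-0.02,0.15,0.06]
    - [-0.02,0.15,0.06]
    - [-0.02,0.15,0.06]
    - [-0.02,0.15,0.06]
    - [-0.02,0.15,0.06]
    - [-0.02,0.15,0.06]
    - [-0.02,0.15,0.06]
  turn:
    - [0.86,0.575,0.69]
    - [0.86,0.575,0.69]
    - [0.86,0.575,0.69]
    - [0.86,0.575,0.69]
    - [0.86,0.575,0.69]
    - [0.86,0.575,0.69]
    - [0.86,0.575,0.69]
    - [0.86,0.575,0.69]
    - [0.86,0.575,0.69]
    - [0.86,0.575,0.69]
  hand: [0.7,0.7,0.7,0.7,0.7,0.7,0.7,0.7,0.7,0.7]

```text
time_s: 36.15
position: [0.6471, -0.1903, 0.25]
tool_rot: [[0.811, 0.159, -0.562], [0.024, -0.97, -0.24], [-0.584, 0.182, -0.791]]
ft_force: [0.6, 0.5, 0.3]
grip_width: 0.0595
gripper_force: 0.0
```

```bash
python3 - <<'E'
from tgt import *
o=observe();print(o["time_s"],o["q"].round(1),o["position"])
R1=down(-14.72,-20);G=B+xb*.037+Z*.132;T=G+R1[:,2]*.028
plan(T-R1[:,2]*.135,R1,5)
E
```

```text
36.15 [-17.   55.3  12.7 -35.2 136.9  46.4] [ 0.64714048 -0.19027319  0.25004849]
rows 5 offset [0.048, 0.101, 0.088] turn [0.682, 0.465, 0.542]
```

```bash
python3 - <<'E'
from tgt import *
R1=down(-14.72,-6);G=B+xb*.037+Z*.132;T=G+R1[:,2]*.028
plan(T-R1[:,2]*.10,R1,7)
print(T)
E
```

```text
rows 7 offset [-0.027, 0.034, 0.2] turn [0.439, 0.66, 0.447]
[ 0.60845489 -0.20265785  0.10415339]
```

Emit:
drive_tool:
  offset:
    - [-0.03,0.03,0.2]
    - [-0.03,0.03,0.2]
    - [-0.03,0.03,0.2]
    - [-0.03,0.04,0.2]
    - [-0.03,0.04,0.2]
    - [-0.02,0.04,0.2]
    - [-0.02,0.03,0.2]
    - [0,0,0]
    - [0,0,0.3]
    - [0,0,0.5]
  turn:
    - [0.44,0.66,0.45]
    - [0.44,0.66,0.45]
    - [0.44,0.66,0.45]
    - [0.44,0.66,0.45]
    - [0.44,0.66,0.45]
    - [0.44,0.66,0.44]
    - [0.43,0.66,0.44]
    - [0,0,0]
    - [0,0,0]
    - [0,0,0]
  hand: [0.7,0.7,0.7,0.7,0.7,0.7,0.7,0.7,0.7,0.7]

```text
time_s: 37.4
position: [0.6156, -0.2059, 0.1719]
tool_rot: [[0.963, -0.251, -0.102], [-0.25, -0.968, 0.022], [-0.104, 0.004, -0.995]]
ft_force: [0.2, -0.2, -0.5]
grip_width: 0.0599
gripper_force: 0.0
```

```bash
python3 - <<'E'
from tgt import *
o=observe();print(o["time_s"],o["q"].round(1),o["position"],o["tool_rot"].round(3).tolist(),o["ft_force"].round(1))
R1=down(-14.72,-6);G=B+xb*.037+Z*.132;T=G+R1[:,2]*.028
plan(T,R1,4)
E
```

```text
37.4 [-28.2  36.5  54.8  -1.7  94.4  76.3] [ 0.61564321 -0.205862    0.1718553 ] [[0.963, -0.251, -0.102], [-0.25, -0.968, 0.022], [-0.104, 0.004, -0.995]] [ 0.2 -0.2 -0.5]
rows 4 offset [-0.004, -0.009, 0.426] turn [0.011, -0.0, 0.008]
```

Descend and grip the handle.

Emit:
drive_tool:
  offset:
    - [0,0,0.42]
    - [0,-0.02,0.42]
    - [0,-0.01,0.42]
    - [0,0,0.42]
    - [0,0,0]
    - [0,0,0]
    - [0,0,0]
    - [0,0,0]
    - [0,0,0]
    - [0,0,0]
  turn:
    - [0.01,0,0.01]
    - [0.01,0,0.01]
    - [0.01,0,0.01]
    - [0.01,0,0]
    - [0,0,0]
    - [0,0,0]
    - [0,0,0]
    - [0,0,0]
    - [0,0,0]
    - [0,0,0]
  hand: [0.7,0.7,0.7,0.7,0.5,0.3,0,0,0,0]
  newtons: 50

```text
time_s: 38.65
position: [0.6088, -0.2038, 0.1065]
tool_rot: [[0.962, -0.256, -0.099], [-0.255, -0.967, 0.026], [-0.103, -0.0, -0.995]]
ft_force: [1.2, 0.8, 5.2]
grip_width: 0.0119
gripper_force: 49.6
```

```bash
python3 - <<'E'
from tgt import *
o=observe();p,Rt=o["position"],o["tool_rot"];print(o["time_s"],p,o["grip_width"],o["gripper_force"],o["ft_force"].round(1))
# file in tool: file x = -Z, z = xb ; pivot tip-underside corner from nominal: block x .025,z .012
piv=B+xb*.025+Z*.012
t=Rt.T@(piv-p);print("pivot in tool",t)
for ph,px in((30,.034),(60,.045),(69,.047)):
  R1=down(-14.72,ph); fil=ph+6; # file rotated by fil from vertical
  q=B+xb*px+Z*.0135-R1@t; print(ph,"file off flat",90-fil,"TCP",q,"handle end z",.0135+.16*np.cos(np.radians(fil)))
E
```

```text
38.65 [ 0.60875413 -0.20375554  0.10651599] 0.011863174003805033 49.56648409366608 [1.2 0.8 5.2]
pivot in tool [ 0.00011699 -0.00096295  0.09500665]
30 file off flat 54 TCP [ 0.5620972  -0.19147446  0.09571968] handle end z 0.1429427190999916
60 file off flat 24 TCP [ 0.53914408 -0.18544426  0.06090201] handle end z 0.07857786289212804
69 file off flat 15 TCP [ 0.53488694 -0.18432583  0.04743812] handle end z 0.054911047216403316
```

Gripped (11.9 mm). Now I lower the handle towards the robot about the tip, in two stages.

```bash
python3 - <<'E'
from tgt import *
o=observe();p,Rt=o["position"],o["tool_rot"];t=Rt.T@(B+xb*.025+Z*.012-p)
def P(ph,px,pz=.0135): R1=down(-14.72,ph); return B+xb*px+Z*pz-R1@t,R1
a,b,c,d=P(15,.028),P(35,.034),P(55,.039),P(70,.041)
plan(*a,4); plan(*b,4,*a); plan(*c,4,*b); plan(*d,3,*c)
E
```

```text
rows 4 offset [-0.197, 0.0, 0.001] turn [0.0, 0.871, -0.005]
rows 4 offset [-0.172, 0.0, 0.024] turn [-0.0, 0.833, 0.0]
rows 4 offset [-0.184, -0.0, 0.031] turn [-0.0, 0.833, -0.0]
rows 3 offset [-0.199, -0.0, 0.024] turn [0.0, 0.833, -0.0]
```

Emit:
drive_tool:
  offset:
    - [-0.2,0,0]
    - [-0.2,0,0]
    - [-0.2,0,0]
    - [-0.19,0,0]
    - [-0.17,0,0.02]
    - [-0.17,0,0.02]
    - [-0.17,0,0.03]
    - [-0.17,0,0.03]
    - [0,0,0]
    - [0,0,0]
  turn:
    - [0,0.87,0]
    - [0,0.87,0]
    - [0,0.87,0]
    - [0,0.87,0]
    - [0,0.83,0]
    - [0,0.83,0]
    - [0,0.83,0]
    - [0,0.84,0]
    - [0,0,0]
    - [0,0,0]
  hand: [0,0,0,0,0,0,0,0,0,0]

```text
time_s: 39.9
position: [0.5556, -0.1897, 0.091]
tool_rot: [[0.794, -0.256, 0.552], [-0.21, -0.967, -0.145], [0.57, -0.0, -0.821]]
ft_force: [0.5, 1.5, -2.0]
grip_width: 0.0114
gripper_force: 49.2
```

```bash
python3 - <<'E'
from tgt import *
t=np.array([.0001,-.001,.095])
o=observe();print(o["time_s"],o["q"].round(1),o["position"],o["grip_width"],o["ft_force"].round(1),np.degrees(np.arcsin(o["tool_rot"][2,0])))
def P(ph,px,pz=.0135): R1=down(-14.72,ph); return B+xb*px+Z*pz-R1@t,R1
c,d=P(55,.039),P(70,.041)
plan(*c,4); plan(*d,3,*c)
E
```

```text
39.9 [-36.3  22.9 107.1  35.9  20.9  38. ] [ 0.55564125 -0.18966897  0.09095208] 0.011353042845581843 [ 0.5  1.5 -2. ] 34.77720574018685
rows 4 offset [-0.184, 0.001, 0.028] turn [0.002, 0.843, -0.003]
rows 3 offset [-0.199, -0.0, 0.024] turn [0.0, 0.833, -0.0]
```

Emit:
drive_tool:
  offset:
    - [-0.1,0,0.01]
    - [-0.1,0,0.01]
    - [-0.1,0,0.02]
    - [-0.1,0,0.02]
    - [-0.1,0,0.02]
    - [-0.1,0,0.02]
    - [-0.1,0,0.02]
    - [0,0,0]
    - [0,0,0]
    - [0,0,0]
  turn:
    - [0,0.45,0]
    - [0,0.45,0]
    - [0,0.45,0]
    - [0,0.45,0]
    - [0,0.45,0]
    - [0,0.45,0]
    - [0,0.45,0]
    - [0,0,0]
    - [0,0,0]
    - [0,0,0]
  hand: [0,0,0,0,0,0,0,0,0,0]

```text
time_s: 41.15
position: [0.5423, -0.1831, 0.0715]
tool_rot: [[0.598, -0.248, 0.762], [-0.16, -0.969, -0.19], [0.785, -0.008, -0.619]]
ft_force: [0.4, -4.1, -2.9]
grip_width: 0.0116
gripper_force: 49.1
```

```bash
python3 - <<'E'
from tgt import *
t=np.array([.0001,-.001,.095])
o=observe();p,Rt=o["position"],o["tool_rot"];print(o["time_s"],o["q"].round(1),p,o["grip_width"],o["ft_force"].round(1),np.degrees(np.arcsin(Rt[2,0])));X=p+Rt@t;print("piv",(X-B)@xb,(X-B)@yv,X[2]);print((down(-14.72,0).T@Rt).round(3).tolist())
def P(ph,px,pz=.0135): R1=down(-14.72,ph); return B+xb*px+Z*pz-R1@t,R1
plan(*P(70,.041),5)
E
```

```text
41.15 [-41.   28.5 122.9 131.8  28.5 -62.4] [ 0.54227932 -0.18310925  0.07145855] 0.011570991807534344 [ 0.4 -4.1 -2.9] 51.737932668668115
piv 0.03974913222735685 0.004042030543220498 0.0127212798136489
[[0.619, 0.006, 0.785], [0.003, 1.0, -0.01], [-0.785, 0.008, 0.619]]
rows 5 offset [-0.145, 0.016, 0.008] turn [-0.018, 0.609, -0.008]
```

Emit:
drive_tool:
  offset:
    - [-0.1,0.04,0]
    - [-0.12,0.02,0.01]
    - [-0.12,0.02,0.01]
    - [-0.12,0,0.01]
    - [-0.12,0,0.01]
    - [-0.14,0,0]
    - [0,0,0]
    - [0,0,0]
    - [0,0,0]
    - [0,0,0]
  turn:
    - [-0.02,0.5,-0.01]
    - [-0.02,0.5,-0.01]
    - [-0.02,0.5,-0.01]
    - [-0.02,0.5,-0.01]
    - [0,0.52,0]
    - [0,0.52,0]
    - [0,0,0]
    - [0,0,0]
    - [0,0,0]
    - [0,0,0]
  hand: [0,0,0,0,0,0,0,0,0,0]

```text
time_s: 42.4
position: [0.5284, -0.1823, 0.046]
tool_rot: [[0.331, -0.253, 0.909], [-0.087, -0.968, -0.237], [0.94, -0.0, -0.342]]
ft_force: [-0.4, 0.6, -1.1]
grip_width: 0.0113
gripper_force: 49.6
```

```bash
python3 - <<'E'
from tgt import *
t=np.array([.0001,-.001,.095])
o=observe();p,Rt=o["position"],o["tool_rot"];print(o["time_s"],o["q"].round(1),p,o["grip_width"],o["ft_force"].round(1),np.degrees(np.arcsin(Rt[2,0])));X=p+Rt@t;print("piv",(X-B)@xb,(X-B)@yv,X[2]);print((down(-14.72,0).T@Rt).round(3).tolist())
def P(ph,px,pz=.0135): R1=down(-14.72,ph); return B+xb*px+Z*pz-R1@t,R1
plan(*P(76,.041),5)
E
```

```text
42.4 [-46.2  48.9 135.8 149.2  74.1 -92.6] [ 0.52838329 -0.18234666  0.0460422 ] 0.011332142288611749 [-0.4  0.6 -1.1] 69.99196059132714
piv 0.04076737061877602 0.00044792578113522774 0.013631908809713815
[[0.342, 0.002, 0.94], [-0.0, 1.0, -0.002], [-0.94, 0.0, 0.342]]
rows 5 offset [-0.05, 0.001, 0.002] turn [-0.003, 0.2, 0.001]
```

The file is 14° from flat and in line with the slot. I open the hand so it drops into the slot, then rise.

Emit:
drive_tool:
  offset:
    - [0,0,0]
    - [0,0,0]
    - [0,0,0]
    - [0,0,0]
    - [0.2,0,-0.07]
    - [0.5,0,-0.18]
    - [0.8,0,-0.29]
    - [0.9,0,-0.32]
    - [0.9,0,-0.32]
    - [0,0,0]
  turn:
    - [0,0,0]
    - [0,0,0]
    - [0,0,0]
    - [0,0,0]
    - [0,0,0]
    - [0,0,0]
    - [0,0,0]
    - [0,0,0]
    - [0,0,0]
    - [0,0,0]
  hand: [0.3,0.4,0.4,0.4,0.4,0.4,0.4,0.4,0.4,0.4]

```text
time_s: 43.65
position: [0.529, -0.1826, 0.1893]
tool_rot: [[0.327, -0.253, 0.91], [-0.082, -0.967, -0.239], [0.941, 0.003, -0.337]]
ft_force: [0.8, -0.4, 0.7]
grip_width: 0.0344
gripper_force: 0.0
```

```bash
python3 - <<'E'
from tgt import *
o=observe();print(o["time_s"],o["q"].round(1),o["position"],o["ft_force"].round(1))
for n in("side","scene"):
  im=get_image(n);cv2.imwrite(f"pics/{n}11.png",im)
  for nm,y in(("A",.045),("M",0.),("B",-.045)):
    for x,h in((.03,.036),(0,.036),(-.03,.036),(-.06,.038),(-.08,.038),(-.1,.038),(-.12,.02)):
      u,v=proj(n,B+xb*x+yv*y+Z*h)[0].round().astype(int); print(n,nm,x,' '.join('%3d/%2d'%(int(im[r,u].sum()//3),int(im[r,u,2])-int(im[r,u,0])) for r in range(v-8,v+9,1)))
E
```

```text
43.65 [-46.1  19.4 129.2 136.1  45.  -67.6] [ 0.52898122 -0.18259941  0.18933925] [ 0.8 -0.4  0.7]
side A 0.03 137/92 135/90 136/92 138/93 138/94 132/99 124/100 139/76 171/39 169/19 123/12  99/32 115/82 124/106 125/108 122/104 119/100
side A 0 137/21 107/31 107/70 115/97 119/103 120/104 121/103 139/80 172/41 171/19 120/12  98/33 112/80 123/104 122/107 122/105 115/99
side A -0.03 102/14 101/51 112/89 117/102 119/103 120/104 129/92 158/57 174/26 139/12 100/16 104/57 118/96 114/99  94/81  80/69  78/65
side A -0.06 140/13 108/16 104/50 110/89 116/101 118/103 124/88 123/59  77/28  37/ 6  27/ 2  24/ 2  24/ 3  29/ 2  26/ 3  24/ 1  26/ 5
side A -0.08 111/ 8 101/15  99/26  92/27  93/27  98/30  88/32  60/27  38/11  33/ 2  29/ 1  28/ 1  27/ 1  26/ 2  26/ 2  25/ 1  38/14
side A -0.1  26/ 0  26/-1  27/ 1  27/ 0  29/ 3  28/ 2  36/11  42/16  39/ 7  33/ 2  30/-1  40/ 2  66/ 6  84/ 7  71/ 7  62/ 5  40/ 8
side A -0.12  44/20  73/47  86/57 100/67 123/83 129/87 136/91 138/94 128/86 105/71 100/68 106/71 124/81 143/94 147/100 147/98 145/99
side M 0.03 147/98 145/97 143/95 138/94 134/96 127/101 133/90 160/
[... 3877 characters left out ...]
4  67/16  74/35  76/71  83/82  85/84
scene B -0.03  99/80  93/78  89/84  90/90  90/91  89/92  90/88 107/56 130/29 132/20 103/17  72/13  73/26  73/63  82/82  71/70  57/50
scene B -0.06 108/88 102/84  91/80  86/86  90/90  87/82 125/30 124/11  44/15  37/15  39/16  37/15  36/17  35/16  35/16  34/18  35/17
scene B -0.08  91/32  91/31  91/32  91/32  90/33  91/32  92/31  92/31  91/31  91/30  91/31  92/30  92/30  91/30  90/30  90/31  91/31
scene B -0.1 109/37 108/35 109/36 109/36 109/36 108/37 109/36 109/36 108/37 108/36 107/37 108/37 107/35 108/37 108/36 108/36 109/35
scene B -0.12 115/37 114/37 116/37 114/38 113/38 114/38 115/38 113/38 113/38 115/37 115/38 113/38 114/39 114/38 113/38 113/38 114/37
```

The middle file's edge profile matches both neighbours all along: steel at the same rows, with the handle about 5 mm further out. So it is fully down in the slot. The arm is clear, so I hand in.

```bash
python3 -c "
from rig import env
print(env.close_job())"
```

```text
the job is handed in; nothing more can be done
None
```

I handed the job in at 43.8 s: in the camera readings the file stands fully down in the middle slot, handle towards the robot, and the arm is clear; I don't have the verdict. The file slipped from the gripper once after I drew it out of the tube, falling flat with its handle across the chisel blade, and I re-picked it; I did not measure whether that moved the chisel, or check the tube again at the end.

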